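# Change over and spin-check the winder's core carousel

### The job

Change the winder's core carousel over from straight tubes to flanged bobbins: take every tube off the round plate and stand it upright in the walled tray, then give the empty plate a brisk spin by hand, let go of it and let it coast freely, untouched, for at least two seconds to show that it does not rub. Once the plate is at rest, press the push button on the carousel fully down and release it, and only then stand every bobbin from the rubber mat upright on the plate, clear of its edge and with the plate left at rest. Leave the other things on the bench where they are.

Things in the scene. Friction and masses are not known exactly. Their poses are not given: they have to be found in the camera images.
- plate_top (a point): Carousel (fixed to the bench): grey round base 236 mm across and 35 mm high, with a round aluminium plate 230 mm across lying level on top of it that turns freely on a vertical axis. This point is the centre of the plate's upper surface, 52 mm above the bench, on the turning axis; its x axis points from the carousel's control panel towards the plate (the carousel may stand turned by up to 0.35 rad), z up. It does not turn with the plate.
- plate (a joint): Turning angle of the plate about the vertical, rad, growing anticlockwise seen from above; it has no stop and counts on past full turns. At 0 the peg lies along +x of plate_top. The plate (0.8 kg, about 0.005 kg m2) runs on a light bearing: let go at 3 rad/s it coasts about 6 s and stops by itself.
- peg (a point): Upright black turning peg fixed to the plate, 18 mm diameter, 35 mm high above the plate, 95 mm from the plate's axis. This point lies on its axis half-way up (17.5 mm above the plate). It goes round with the plate.
- button_top (a point): Black spring push button (28 mm across) on a low dark housing on the carousel's control panel, the 90 mm wide, 35 mm high extension of the base; 158 mm from the plate's axis on its -x side. This point is the centre of the cap's top face; it is pressed straight down.
- button (a joint): How far the button is pressed, m: 0 released, 0.006 fully down (needs 5 N); it springs back when let go.
- tray_in (a point): Fixed grey plastic walled tray, outside 240 mm (its x) by 140 mm (its y), walls 35 mm high and 5 mm thick; stands beside the carousel, on either side. This point is the centre of its inner floor, 5 mm above the bench, x and y along the tray's sides. It is empty at the start.
- mat_top (a point): Fixed flat black rubber mat 260 mm (its x) by 150 mm (its y), 3 mm thick, on the other side of the carousel. This point is the centre of its upper surface, x and y along its sides. The bobbins stand on it at the start.
- tube1_mid (a point): Straight cardboard tube (acts as a solid cylinder), 40 mm diameter, 80 mm high, about 60 g, standing upright on the plate at the start, about 60 mm from its axis. This point is its centre, 40 mm above its foot; z along the tube. Two or three tubes are present; absent ones read None.
- tube2_mid (a point): Straight cardboard tube (acts as a solid cylinder), 40 mm diameter, 80 mm high, about 60 g, standing upright on the plate at the start, about 60 mm from its axis. This point is its centre, 40 mm above its foot; z along the tube. Two or three tubes are present; absent ones read None.
- tube3_mid (a point): Straight cardboard tube (acts as a solid cylinder), 40 mm diameter, 80 mm high, about 60 g, standing upright on the plate at the start, about 60 mm from its axis. This point is its centre, 40 mm above its foot; z along the tube. Two or three tubes are present; absent ones read None.
- bobbin1_mid (a point): Bobbin with one flange: heavy steel flange at the foot, 60 mm diameter and 8 mm thick, above it a white plastic barrel 34 mm diameter; 75 mm high overall, about 200 g, standing upright on the mat, flange down. This point is on its axis half-way up, 37.5 mm above its foot; z up along the barrel. Two or three bobbins are present; absent ones read None.
- bobbin2_mid (a point): Bobbin with one flange: heavy steel flange at the foot, 60 mm diameter and 8 mm thick, above it a white plastic barrel 34 mm diameter; 75 mm high overall, about 200 g, standing upright on the mat, flange down. This point is on its axis half-way up, 37.5 mm above its foot; z up along the barrel. Two or three bobbins are present; absent ones read None.
- bobbin3_mid (a point): Bobbin with one flange: heavy steel flange at the foot, 60 mm diameter and 8 mm thick, above it a white plastic barrel 34 mm diameter; 75 mm high overall, about 200 g, standing upright on the mat, flange down. This point is on its axis half-way up, 37.5 mm above its foot; z up along the barrel. Two or three bobbins are present; absent ones read None.
- oil_bottle: Bystander: clear bottle, 48 mm diameter, 120 mm high; origin at the centre of its foot.
- tape_roll: Bystander: cardboard ring, 100 mm diameter, 40 mm high, lying flat; origin at the centre of its underside.
- screwdriver: Bystander: screwdriver lying on the bench; origin on its underside.
- jar: Bystander: lidded jar, 70 mm diameter, 90 mm high; origin at the centre of its foot.
There are look-alikes about, which are no part of the job. Leave any blue or purple look-alike of the part that bears tube1_mid alone.

How it is judged (in metres and radians):
On the way, in this order (a step that is already met when the one before it is completed fails the run):
1. every tube stands upright in the tray, let go, with no bobbin on the plate yet (x of tube1_mid in the frame of tray_in between -0.115 and 0.115 m and y of tube1_mid in the frame of tray_in between -0.065 and 0.065 m and z of tube1_mid in the frame of tray_in between 0.03 and 0.05 m and angle between each of tube1_mid, tube2_mid, tube3_mid's own z axis and vertical below 0.2 rad and x of tube2_mid in the frame of tray_in between -0.115 and 0.115 m and y of tube2_mid in the frame of tray_in between -0.065 and 0.065 m and z of tube2_mid in the frame of tray_in between 0.03 and 0.05 m and x of tube3_mid in the frame of tray_in between -0.115 and 0.115 m and y of tube3_mid in the frame of tray_in between -0.065 and 0.065 m and z of tube3_mid in the frame of tray_in between 0.03 and 0.05 m and horizontal distance between each of bobbin1_mid, bobbin2_mid, bobbin3_mid and plate_top above 0.13 m and contact force between the fingers and tube1 below 0.05 N and contact force between the fingers and tube2 below 0.05 N and contact force between the fingers and tube3 below 0.05 N), for 0.2 s.
2. the empty plate coasts untouched, faster than 0.6 rad/s, for 1.5 s ((velocity of joint plate above 0.6 rad/s or velocity of joint plate below -0.6 rad/s) and contact force between each of the fingers, the arm and plate below 0.05 N and horizontal distance between each of bobbin1_mid, bobbin2_mid, bobbin3_mid and plate_top above 0.13 m and x of tube1_mid in the frame of tray_in between -0.115 and 0.115 m and y of tube1_mid in the frame of tray_in between -0.065 and 0.065 m and z of tube1_mid in the frame of tray_in between 0.03 and 0.05 m and angle between each of tube1_mid, tube2_mid, tube3_mid's own z axis and vertical below 0.2 rad and x of tube2_mid in the frame of tray_in between -0.115 and 0.115 m and y of tube2_mid in the frame of tray_in between -0.065 and 0.065 m and z of tube2_mid in the frame of tray_in between 0.03 and 0.05 m and x of tube3_mid in the frame of tray_in between -0.115 and 0.115 m and y of tube3_mid in the frame of tray_in between -0.065 and 0.065 m and z of tube3_mid in the frame of tray_in between 0.03 and 0.05 m), for 1.5 s.
3. the plate is at rest (velocity of joint plate between -0.06 and 0.06 rad/s), for 0.2 s.
4. the button is pressed fully down (over 5 of its 6 mm), the plate at rest and still empty (all of step 3 and value of joint button above 0.005 m and horizontal distance between each of bobbin1_mid, bobbin2_mid, bobbin3_mid and plate_top above 0.13 m), for 0.05 s.
5. the button is released, the plate still empty (value of joint button below 0.001 m and horizontal distance between each of bobbin1_mid, bobbin2_mid, bobbin3_mid and plate_top above 0.13 m), for 0.1 s.
At the end, for the whole second after the job is handed in: Every bobbin present stands upright (within 0.15 rad) on the plate, its axis within 95 mm of the plate's axis; every tube present stands upright (within 0.2 rad) on the tray's floor inside its walls; the plate and all of them are at rest and the button is up (all of step 3 and x of tube1_mid in the frame of tray_in between -0.115 and 0.115 m and y of tube1_mid in the frame of tray_in between -0.065 and 0.065 m and z of tube1_mid in the frame of tray_in between 0.03 and 0.05 m and angle between each of tube1_mid, tube2_mid, tube3_mid's own z axis and vertical below 0.2 rad and x of tube2_mid in the frame of tray_in between -0.115 and 0.115 m and y of tube2_mid in the frame of tray_in between -0.065 and 0.065 m and z of tube2_mid in the frame of tray_in between 0.03 and 0.05 m and x of tube3_mid in the frame of tray_in between -0.115 and 0.115 m and y of tube3_mid in the frame of tray_in between -0.065 and 0.065 m and z of tube3_mid in the frame of tray_in between 0.03 and 0.05 m and horizontal distance between each of bobbin1_mid, bobbin2_mid, bobbin3_mid and plate_top below 0.095 m and z of bobbin1_mid in the frame of plate_top between 0.03 and 0.046 m and angle between each of bobbin1_mid, bobbin2_mid, bobbin3_mid's own z axis and vertical below 0.15 rad and z of bobbin2_mid in the frame of plate_top between 0.03 and 0.046 m and z of bobbin3_mid in the frame of plate_top between 0.03 and 0.046 m and linear speed of each of bobbin1, bobbin2, bobbin3, tube1, tube2, tube3 below 0.02 m/s and value of joint button below 0.001 m); the robot touches nothing.
It fails at once if a bystander (oil bottle, tape roll, screwdriver, jar) is moved more than 30 mm (distance of any of oil_bottle, tape_roll, screwdriver, jar from where it was at the start of the episode above 0.03 m).
Of tube1, tube2, tube3 only 2 to 3 are there at a start; the rules pass over those that are not, and their reading is None.
Of bobbin1, bobbin2, bobbin3 only 2 to 3 are there at a start; the rules pass over those that are not, and their reading is None.
At some moment in a run one of bobbin1, bobbin2, bobbin3 may be knocked a few centimetres aside while the robot is not near it.
It also fails if it takes over 210 s, if anything falls off the work surface, if the arm or the gripper's body presses on something with over 40 N, if the wrist force passes 120 N, or if a joint passes its speed limit or range.

### The arm

A 6-joint arm with a two-finger parallel gripper is mounted at the origin on the work surface. World frame = base frame: x ahead of the robot, y to its left, z up, the work surface at z = 0. Lengths are in m, angles in degrees, forces in N, time in s.
With the tool pointing down it reaches from about 0.35 to 0.875 m from the base axis. Payload 4.2 kg.
Tool frame: the origin (TCP) lies midway between the tips of the shut fingers; the grasp point (between the pads) lies 19 mm behind it (r.grasp_offset is the distance from the TCP to the grasp point, in m); z points along the fingers, y is the direction in which the jaws open and shut (so a half turn about z gives the same grasp; the last joint's range is limited). The gripper opens to 87 mm and grips with 3 to 60 N. Pads are 19 mm wide; open, the fingers measure 117 mm over their backs; the gripper's body (75 mm by 190 mm) begins 51 mm behind the grasp point.
Start: joints at [-51.36, 22.042, 0.453, 0, -68.411, -14.817], TCP at [0.252, -0.572, 0.2] pointing down, gripper open.
Joint ranges: [-179.83, 179.83], [-69.29, 118.12], [-61.27, 80.66], [-181.25, 117.63], [-171.15, -9.14], [-177.46, 177.46]. Speed limits (degrees/s): [159.86, 159.86, 180, 180, 180, 180].

### API

Orientations are given as a 3x3 rotation matrix whose columns are the frame's x, y, z axes.
In Python, from station import r gives the robot as it stands.
- The arm moves only by the shell command python3 -m crank 'ROWS'. ROWS is JSON, a list of rows, each a list of 3 entries, a list of its own where there are three numbers: the closure, from -1 (fully open) to 1 (shut), so that 0 is half open, then the shift along the tool's x, y, z as a fraction of full scale, then the turn, a rotation vector about the tool's x, y, z as a fraction of full scale. In form: [[fingers, [dx, dy, dz], [wx, wy, wz]], ...]. A call has 1 to 8 rows; each row shifts and turns the commanded pose from where the row before left it, along the tool's axes as they then stand; what a row does not reach is not made up. Full scale, the value 1, is 100 mm for a shift and 45 degrees for a turn. A row lasts 1/10 s, in which the tool goes at most 50 mm and 8.59 degrees, less where a joint would pass 70% of its speed; a pose out of reach is approached as far as the arm can. A call with a number of a shift or a turn outside -1 to 1 is refused whole. A call with a gripper value outside its range is refused whole. The fingers move at their own pace and stop on an object; the grip force is fixed at half the most. Time passes only in rows, so rows that do not move let the fingers close. It gives the time, the measured TCP pose, the force and the opening at its end, in the units of the state.
- r.sense(): the state, without advancing time (a new reading comes with each control period).
- r.capture(name): name is "scene" or "top" or "wrist"; returns a dict with "img" (480x640x3 uint8, blue, green, red), "fx", "fy", "cx", "cy" (pixels), "R" (3x3) and "t" (3): a world point X has camera coordinates R X + t. Camera axes: x right, y down, z forward; pixel columns grow to the right and rows downward; lengths in m; the calibration is good to about 2 mm. A picture is of the moment at which its call begins. There is no depth.
- r.finish_job(): hands the job in, once; it reports no verdict.
The state is a dict: "time_s": time; "joints": joint angles; "joint_velocities": joint speeds; "effort": joint torques, N m; "tcp_pos": TCP position; "ee_rot": TCP orientation; "wrist_force": force on the tool from outside, world axes, zero at the start; "moment": the same for the moment, N m; "gripper_width": opening from 0.0 (shut) to 1.0 (fully open).
Only numpy, scipy, OpenCV 4.12 (cv2) and the standard library are available. Lean on these libraries where they do the work, as an engineer would, in place of code of your own. Each camera call takes 0.05 s, during which the arm holds its last target.

## Working session

There is one attempt and no reset: what is moved stays moved. The work goes in short steps, Python scripts to look and compute and a shell command to move; the robot and the scene stay as the last step left them, time stands still between calls to the robot, and variables do not carry over. Pictures are saved under pics/ and viewed, and the job is handed in when it is done.

```bash
ls; mkdir -p pics
python3 - <<'E'
from station import r
import cv2
s=r.sense();print(s)
for n in ("scene","top","wrist"):
    c=r.capture(n);cv2.imwrite(f"pics/{n}0.png",c["img"]);print(n,c["fx"],c["fy"],c["cx"],c["cy"],c["R"],c["t"])
print(r.grasp_offset)
E
```

```text
pics
{'time_s': 0.0, 'joints': array([-5.13602164e+01,  2.20929221e+01,  3.79283983e-01, -3.08538698e-02,
       -6.84121398e+01, -1.48159675e+01]), 'joint_velocities': array([-0.05561794, -0.01573871,  0.02785127,  0.01132953, -0.03158189,
        0.06029331]), 'effort': array([-1.47297487e-03, -3.90662634e+01,  1.87397736e+01,  4.21961278e+00,
        1.08628225e-02, -2.23006564e-04]), 'tcp_pos': array([ 0.25220036, -0.57112905,  0.1987287 ]), 'ee_rot': array([[-9.14872043e-01, -4.03742721e-01, -9.79611095e-04],
       [-4.03743902e-01,  9.14869800e-01,  2.02729802e-03],
       [ 7.77097854e-05,  2.25023029e-03, -9.99997465e-01]]), 'wrist_force': array([ 0.1128895 , -0.3947011 ,  0.06243087]), 'moment': array([ 0.02558999, -0.00865326, -0.04740773]), 'gripper_width': 1.0029676253350255}
scene 489.8651986456475 489.8651986456475 317.8562831147402 238.41346813726145 [[ 0.86721982  0.49788033  0.00670471]
 [ 0.37630836 -0.64652618 -0.66362332]
 [-0.32607023  0.57803034 -0.74803685]] [-0.49875008 -0.1742906   1.42292014]
top 523.3148144200285 523.3148144200285 329.4967363913755 236.57779126850275 [[ 0.03551199 -0.99935606 -0.0051342 ]
 [-0.97458204 -0.03349362 -0.22151303]
 [ 0.22119843  0.01287007 -0.97514389]] [-0.00661612  0.59948796  1.42554036]
wrist 418.4875447842551 418.4875447842551 329.1947413038811 232.5958883280553 [[-0.40314929  0.91513266  0.0016934 ]
 [ 0.87903133  0.38672938  0.27882667]
 [ 0.2545085   0.11389732 -0.96033995]] [ 0.62335893 -0.03466135  0.39184002]
0.0187
```

View pics/scene0.png

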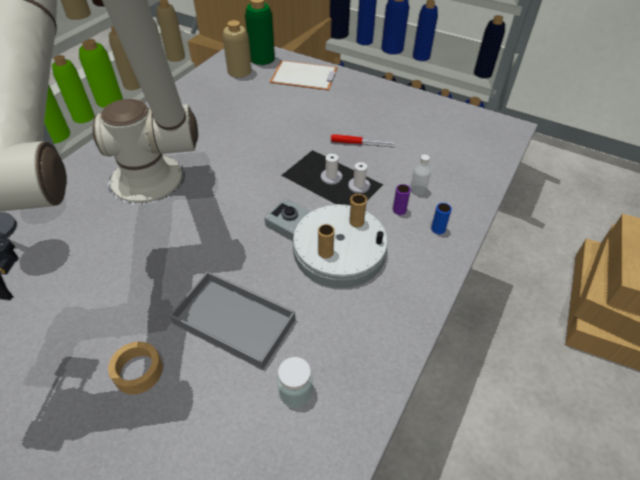

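View pics/top0.png

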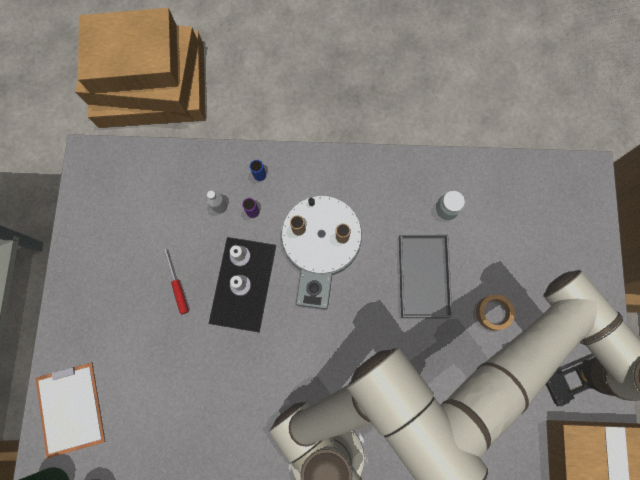

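View pics/wrist0.png

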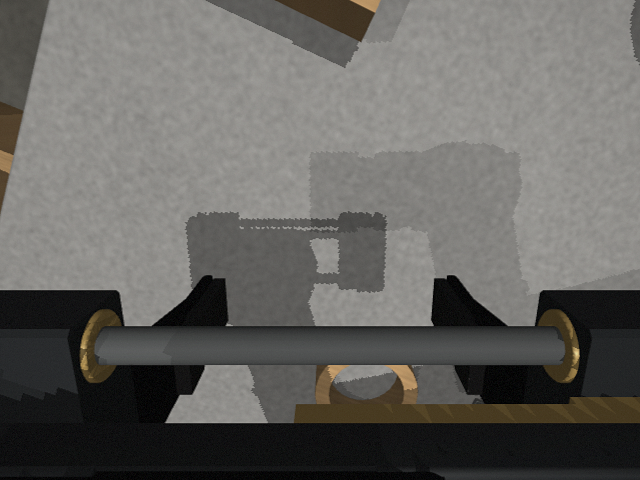

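The scene and top views show two brown tubes on the plate, at top (298,226) and (343,233). The purple (251,208) and blue (258,170) ones are look-alikes on the bench. Two white bobbins stand on the mat at (239,255) and (239,284). The tray is on the right at about (425,277). Next I'll enlarge the crop.

Run:
```python
import cv2
i=cv2.imread("pics/top0.png")
cv2.imwrite("pics/t1.png",cv2.resize(i[150:350,200:380],None,fx=4,fy=4,interpolation=cv2.INTER_CUBIC)[:600*2:1][:, :][0:600])
cv2.imwrite("pics/t2.png",cv2.resize(i[220:340,200:340],None,fx=5,fy=5,interpolation=cv2.INTER_CUBIC))
cv2.imwrite("pics/t3.png",cv2.resize(i[180:340,380:530],None,fx=3.6,fy=3.6,interpolation=cv2.INTER_CUBIC))
i=cv2.imread("pics/scene0.png")
cv2.imwrite("pics/s1.png",cv2.resize(i[140:290,260:460],None,fx=4,fy=4,interpolation=cv2.INTER_CUBIC))
```

```text
(no output)
```

View pics/t1.png

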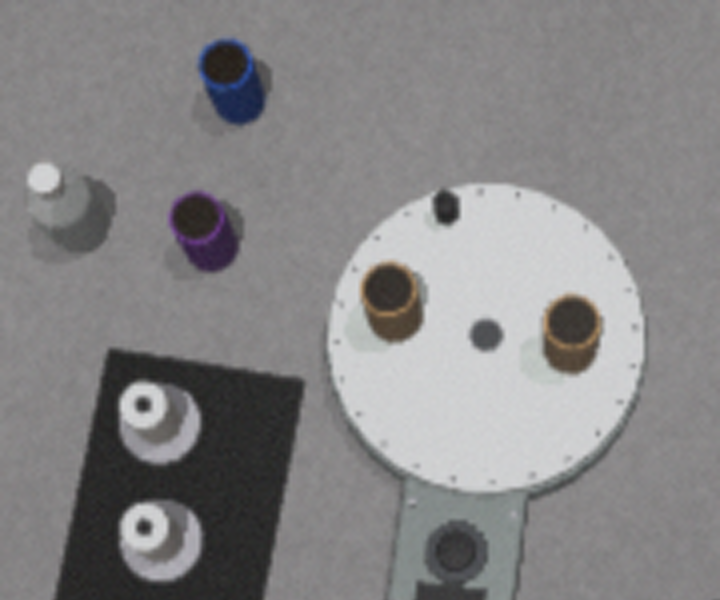

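View pics/t2.png

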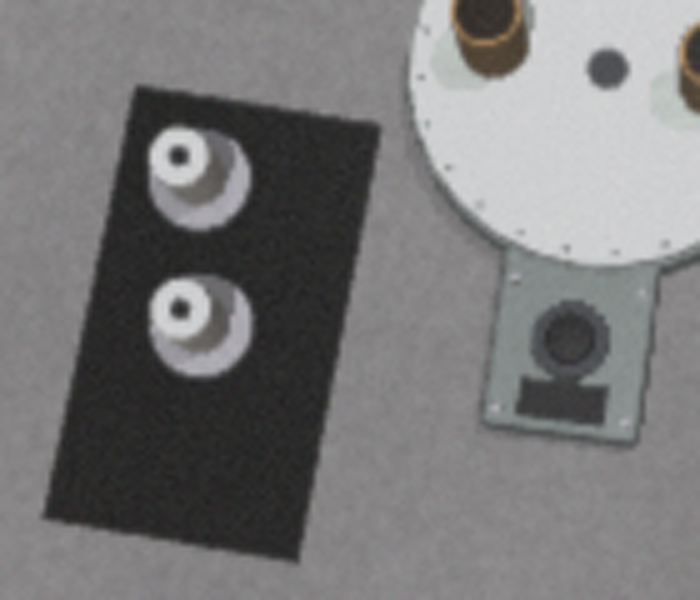

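View pics/t3.png

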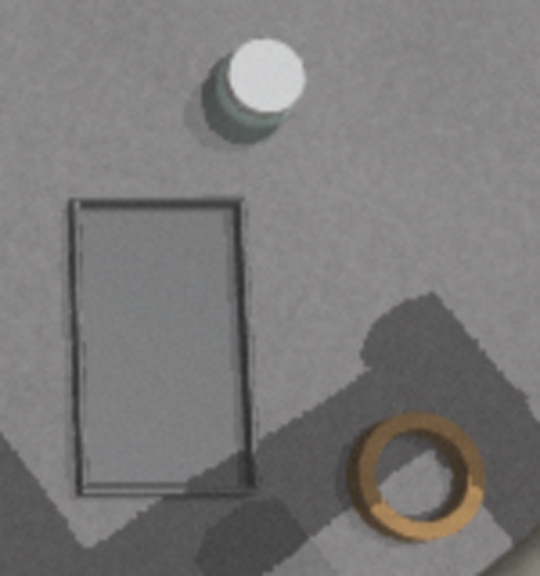

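View pics/s1.png

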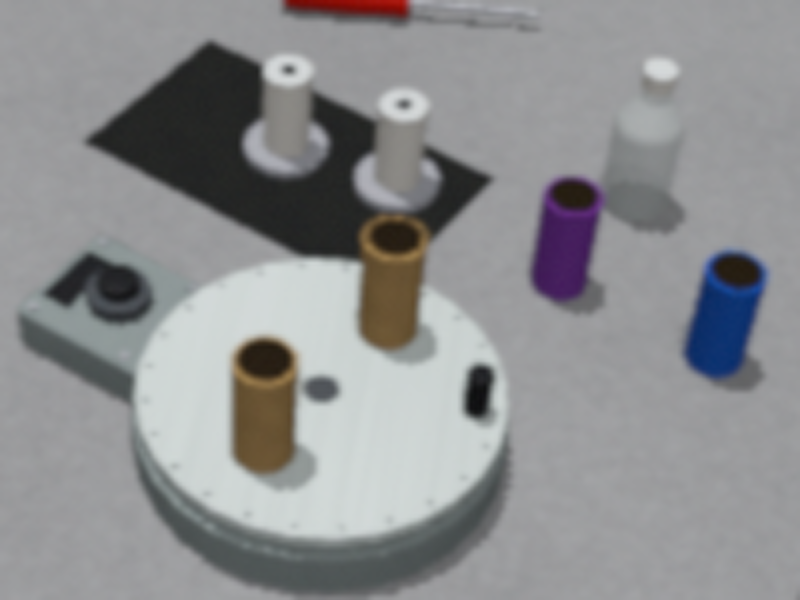

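```bash
cat > h.py <<'E'
import numpy as np, cv2
def ray(c,u,v,z):
    R=np.array(c["R"]);t=np.array(c["t"]);C=-R.T@t
    d=R.T@np.array([(u-c["cx"])/c["fx"],(v-c["cy"])/c["fy"],1]);return C+d*(z-C[2])/d[2]
def crop(U,V,f,ou,ov): return (U+.5)/f-.5+ou,(V+.5)/f-.5+ov
E
python3 - <<'E'
from station import r
from h import *
c=r.capture("top");s=r.capture("scene")
np.set_printoptions(precision=4,suppress=True)
P={}
for n,U,V,z in [("tubeA",390,288,.132),("tubeB",572,320,.132),("hub",486,334,.052),("bobA",143,405,.078),("bobB",145,527,.078),("bobAfoot",160,422,.011),("bobBfoot",161,541,.011),("peg",447,198,.087),("button",457,548,.05),("purple",197,215,.08),("blue",227,63,.08),("cap",44,177,.12),("plL",328,337,.052),("plR",646,330,.052),("plT",488,182,.052),("plB",482,491,.052)]:
    P[n]=ray(c,*crop(U,V,4,200,150),z);print(n,P[n])
for U,V in [(68,198),(244,198),(256,495),(78,495)]:print("tray",ray(c,*crop(U,V,3.6,380,180),.035))
for n,U,V,z in [("jar",267,76,.09),("tape",416,476,.04)]:print(n,ray(c,*crop(U,V,3.6,380,180),z))
print("scene")
for n,U,V,z in [("tubeA",395,236,.132),("tubeB",265,358,.132),("hub",321,388,.052),("bobA",403,104,.078),("bobB",289,70,.078),("peg",481,372,.087),("button",121,279,.05)]:
    print(n,ray(s,*crop(U,V,4,260,140),z))
E
```

```text
tubeA [0.6237 0.1038 0.132 ]
tubeB [ 0.6054 -0.0217  0.132 ]
hub [0.6122 0.0391 0.052 ]
bobA [0.5465 0.2777 0.078 ]
bobB [0.4603 0.2698 0.078 ]
bobAfoot [0.5471 0.2773 0.011 ]
bobBfoot [0.4594 0.2701 0.011 ]
peg [0.7029 0.0698 0.087 ]
button [0.4568 0.0535 0.05  ]
purple [0.6862 0.249  0.08  ]
blue [0.8022 0.2351 0.08  ]
cap [0.6987 0.3512 0.12  ]
plL [0.6061 0.1529 0.052 ]
plR [ 0.6191 -0.0763  0.052 ]
plT [0.7267 0.0421 0.052 ]
plB [0.4978 0.0374 0.052 ]
tray [ 0.6194 -0.1862  0.035 ]
tray [ 0.6243 -0.3285  0.035 ]
tray [ 0.3861 -0.3345  0.035 ]
tray [ 0.3812 -0.1955  0.035 ]
jar [ 0.7109 -0.3362  0.09  ]
tape [ 0.4048 -0.4582  0.04  ]
scene
tubeA [0.6252 0.1074 0.132 ]
tubeB [ 0.6063 -0.0195  0.132 ]
hub [0.6137 0.0411 0.052 ]
bobA [0.5489 0.2794 0.078 ]
bobB [0.4636 0.272  0.078 ]
peg [0.7038 0.0722 0.087 ]
button [0.4559 0.0611 0.05  ]
```

```bash
python3 -m crank '[[-1,[0,0,0],[0,0,0.176]],[-1,[0,0,0],[0,0,0.176]],[-1,[0,0,0],[0,0,0.177]],[-1,[0,0,0],[0,0,0]]]'; python3 -c "
from station import r
print(r.sense())"
```

```text
time_s: 0.65
tcp_pos: [0.2524, -0.5716, 0.1997]
ee_rot: [[-1.0, -0.0, -0.0], [-0.0, 1.0, 0.0], [0.0, 0.0, -1.0]]
wrist_force: [0.0, 0.3, -1.0]
gripper_width: 1.002
{'time_s': 0.65, 'joints': array([-5.13619120e+01,  2.20475049e+01,  4.36505865e-01, -6.71233813e-03,
       -6.84108169e+01, -3.86077064e+01]), 'joint_velocities': array([ 0.02113478, -0.06953645,  0.09325653,  0.14196873,  0.09771597,
        5.81778379]), 'effort': array([-1.50285917e-02, -3.90533602e+01,  1.87247229e+01,  4.21306595e+00,
       -3.21288931e-02, -5.20874709e-01]), 'tcp_pos': array([ 0.25238624, -0.57159677,  0.19966093]), 'ee_rot': array([[-9.99999870e-01, -4.87103912e-04, -1.52655946e-04],
       [-4.87159670e-04,  9.99999815e-01,  3.65429962e-04],
       [ 1.52477915e-04,  3.65504283e-04, -9.99999922e-01]]), 'wrist_force': array([ 0.02855846,  0.30111329, -0.95320173]), 'moment': array([-0.03029494, -0.04014156,  0.03645112]), 'gripper_width': 1.0022002367888212}
```

```bash
python3 -m crank '[[-1,[-0.253,0.394,0],[0,0,0]],[-1,[-0.253,0.394,0],[0,0,0]],[-1,[-0.253,0.394,0],[0,0,0]],[-1,[-0.253,0.394,0],[0,0,0]],[-1,[-0.253,0.394,0],[0,0,0]],[-1,[-0.253,0.394,0],[0,0,0]],[-1,[-0.253,0.394,0],[0,0,0]]]'; python3 -m crank '[[-1,[-0.253,0.394,0],[0,0,0]],[-1,[-0.253,0.394,0],[0,0,0]],[-1,[-0.253,0.394,0],[0,0,0]],[-1,[-0.253,0.394,0],[0,0,0]],[-1,[-0.253,0.394,0],[0,0,0]],[-1,[-0.253,0.394,0],[0,0,0]],[-1,[-0.253,0.394,0],[0,0,0]],[-1,[0,0,0],[0,0,0]]]'
python3 - <<'E'
from station import r
import cv2
cv2.imwrite("pics/w1.png",r.capture("wrist")["img"]);print(r.sense()["tcp_pos"])
E
```

```text
time_s: 1.35
tcp_pos: [0.4302, -0.2941, 0.2001]
ee_rot: [[-1.0, -0.004, 0.001], [-0.004, 1.0, -0.0], [-0.001, -0.0, -1.0]]
wrist_force: [-0.2, -0.8, 0.4]
gripper_width: 1.0
time_s: 2.15
tcp_pos: [0.6091, -0.0156, 0.199]
ee_rot: [[-1.0, -0.009, 0.001], [-0.009, 1.0, 0.0], [-0.001, 0.0, -1.0]]
wrist_force: [0.3, 0.2, 0.2]
gripper_width: 1.002
[ 0.60749198 -0.01753634  0.19897937]
```

View pics/w1.png

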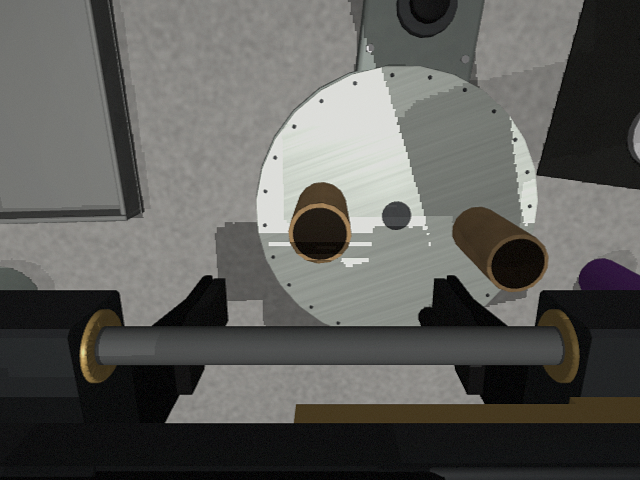

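Run:
```python
from station import r
from h import *
c=r.capture("wrist")
for u,v,z in [(319,233,.132),(518,262,.132),(397,216,.052)]:print(ray(c,u,v,z))
print(r.sense()["tcp_pos"],r.sense()["ee_rot"])
```

```text
[ 0.60439882 -0.02334582  0.132     ]
[0.62299901 0.10451264 0.132     ]
[0.61276522 0.03864208 0.052     ]
[ 0.60663445 -0.01889772  0.19919565] [[-9.99988573e-01 -4.63632027e-03 -1.16525135e-03]
 [-4.63610766e-03  9.99989236e-01 -1.85096144e-04]
 [ 1.16609698e-03 -1.79691798e-04 -9.99999304e-01]]
```

```bash
python3 -m crank '[[-1,[0.01,-0.02,0.37],[0,0,0]],[-1,[0,0,0.37],[0,0,0]],[-1,[0,0,0.35],[0,0,0]],[-1,[0,0,0],[0,0,0]],[1,[0,0,0],[0,0,0]],[1,[0,0,0],[0,0,0]],[1,[0,0,0],[0,0,0]],[1,[0,0,0],[0,0,0]]]';  python3 -m crank '[[1,[0,0,0],[0,0,0]],[1,[0,0,0],[0,0,0]],[1,[0,0,0],[0,0,0]]]'
```

```text
time_s: 3.05
tcp_pos: [0.6064, -0.0219, 0.0926]
ee_rot: [[-1.0, -0.001, 0.003], [-0.001, 1.0, 0.001], [-0.003, 0.001, -1.0]]
wrist_force: [0.3, 0.1, 0.0]
gripper_width: 0.719
time_s: 3.35
tcp_pos: [0.6055, -0.0219, 0.091]
ee_rot: [[-1.0, -0.0, 0.0], [-0.0, 1.0, 0.0], [-0.0, 0.0, -1.0]]
wrist_force: [-0.1, 0.8, 1.3]
gripper_width: 0.452
```

```bash
python3 -m crank '[[1,[0,0,0],[0,0,0]],[1,[0,0,0],[0,0,0]],[1,[0,0,-0.3],[0,0,0]],[1,[0,0,-0.4],[0,0,0]],[1,[0,0,-0.3],[0,0,0]],[1,[0,0,0],[0,0,0]]]'
python3 - <<'E'
from station import r
import cv2
cv2.imwrite("pics/w2.png",r.capture("wrist")["img"]);print(r.sense()["tcp_pos"])
E
```

```text
time_s: 3.95
tcp_pos: [0.6084, -0.0219, 0.1961]
ee_rot: [[-1.0, -0.001, 0.01], [-0.001, 1.0, 0.001], [-0.01, 0.001, -1.0]]
wrist_force: [-0.2, 0.6, -0.6]
gripper_width: 0.449
[ 0.60663843 -0.02174428  0.19314228]
```

View pics/w2.png

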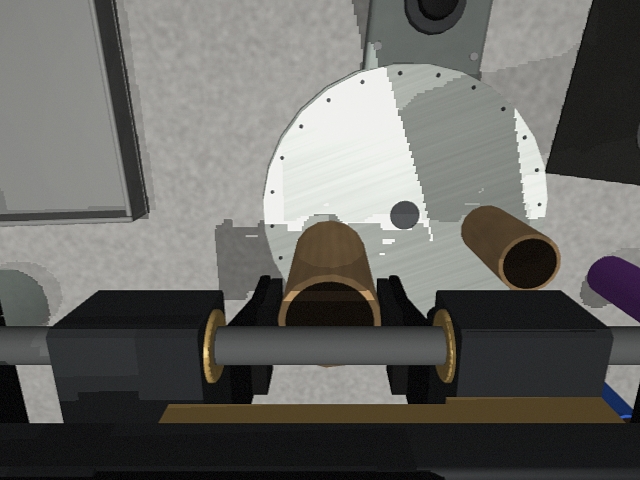

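The tube is gripped and lifted. I'll carry it to the tray.

```bash
python3 -m crank '[[1,[0.091,-0.476,0],[0,0,0]],[1,[0.091,-0.476,0],[0,0,0]],[1,[0.091,-0.476,0],[0,0,0]],[1,[0.091,-0.476,0],[0,0,0]],[1,[0.091,-0.476,0],[0,0,0]],[1,[0,0,0],[0,0,0]],[1,[0,0,0],[0,0,0]]]'; python3 -m crank '[[1,[0,0,0.4],[0,0,0]],[1,[0,0,0.4],[0,0,0]],[1,[0,0,0.36],[0,0,0]],[1,[0,0,0.2],[0,0,0]],[1,[0,0,0.07],[0,0,0]],[1,[0,0,0],[0,0,0]],[1,[0,0,0],[0,0,0]]]'
```

```text
time_s: 4.7
tcp_pos: [0.5587, -0.2609, 0.1888]
ee_rot: [[-1.0, 0.003, -0.003], [0.003, 1.0, 0.001], [0.003, 0.001, -1.0]]
wrist_force: [0.6, 0.3, -1.4]
gripper_width: 0.454
time_s: 5.4
tcp_pos: [0.5612, -0.2596, 0.049]
ee_rot: [[-1.0, -0.002, 0.002], [-0.002, 1.0, -0.001], [-0.002, -0.001, -1.0]]
wrist_force: [-0.4, 0.1, -0.6]
gripper_width: 0.454
```

```bash
python3 -m crank '[[1,[0,0,0.03],[0,0,0]],[1,[0,0,0],[0,0,0]],[1,[0,0,0],[0,0,0]],[1,[0,0,0.01],[0,0,0]],[1,[0,0,0],[0,0,0]],[1,[0,0,0],[0,0,0]]]'
```

```text
time_s: 6.0
tcp_pos: [0.5601, -0.2601, 0.044]
ee_rot: [[-1.0, -0.0, 0.0], [-0.0, 1.0, -0.0], [-0.0, -0.0, -1.0]]
wrist_force: [-0.4, -0.5, 0.2]
gripper_width: 0.45
```

```bash
python3 -m crank '[[0.5,[0,0,0],[0,0,0]],[-0.5,[0,0,0],[0,0,0]],[-1,[0,0,0],[0,0,0]],[-1,[0,0,0],[0,0,0]],[-1,[0,0,0],[0,0,0]],[-1,[0,0,0],[0,0,0]]]'; python3 -m crank '[[-1,[0,0,-0.3],[0,0,0]],[-1,[0,0,-0.45],[0,0,0]],[-1,[0,0,-0.45],[0,0,0]],[-1,[0,0,-0.35],[0,0,0]],[-1,[0,0,0],[0,0,0]]]'
python3 - <<'E'
from station import r
import cv2
cv2.imwrite("pics/s3.png",r.capture("scene")["img"]);print(r.sense()["tcp_pos"])
E
```

```text
time_s: 6.6
tcp_pos: [0.56, -0.26, 0.0438]
ee_rot: [[-1.0, -0.0, -0.0], [-0.0, 1.0, 0.0], [0.0, 0.0, -1.0]]
wrist_force: [0.0, 0.1, -0.0]
gripper_width: 0.822
time_s: 7.1
tcp_pos: [0.5633, -0.2613, 0.2058]
ee_rot: [[-1.0, -0.001, 0.012], [-0.001, 1.0, -0.004], [-0.012, -0.004, -1.0]]
wrist_force: [0.2, -0.4, -0.3]
gripper_width: 0.997
[ 0.56157231 -0.26040694  0.20224497]
```

View pics/s3.png

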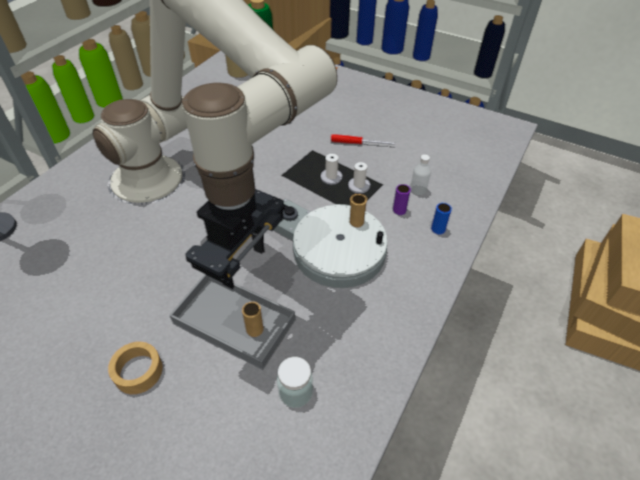

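Tube 1 stands in the tray at scene (253,320). Next is tube A.

```bash
python3 -m crank '[[-1,[-0.079,0.456,0],[0,0,0]],[-1,[-0.079,0.456,0],[0,0,0]],[-1,[-0.079,0.456,0],[0,0,0]],[-1,[-0.079,0.456,0],[0,0,0]],[-1,[-0.079,0.456,0],[0,0,0]],[-1,[-0.079,0.456,0],[0,0,0]],[-1,[-0.079,0.456,0],[0,0,0]],[-1,[-0.079,0.456,0],[0,0,0]]]'; python3 -m crank '[[-1,[0,0,0],[0,0,0]],[-1,[0,0,0],[0,0,0]],[-1,[0,0,0.4],[0,0,0]],[-1,[0,0,0.4],[0,0,0]],[-1,[0,0,0.28],[0,0,0]],[-1,[0,0,0],[0,0,0]],[-1,[0,0,0],[0,0,0]]]'
```

```text
time_s: 7.95
tcp_pos: [0.6223, 0.1065, 0.1971]
ee_rot: [[-1.0, -0.0, -0.003], [-0.0, 1.0, -0.001], [0.003, -0.001, -1.0]]
wrist_force: [0.7, -0.5, 0.6]
gripper_width: 0.999
time_s: 8.65
tcp_pos: [0.6233, 0.1036, 0.091]
ee_rot: [[-1.0, 0.001, -0.0], [0.001, 1.0, -0.001], [0.0, -0.001, -1.0]]
wrist_force: [0.1, 0.5, 0.3]
gripper_width: 1.001
```

```bash
python3 -m crank '[[1,[0,0,0],[0,0,0]],[1,[0,0,0],[0,0,0]],[1,[0,0,0],[0,0,0]],[1,[0,0,0],[0,0,0]],[1,[0,0,0],[0,0,0]],[1,[0,0,0],[0,0,0]],[1,[0,0,0],[0,0,0]],[1,[0,0,0],[0,0,0]]]'; python3 -m crank '[[1,[0,0,0],[0,0,0]],[1,[0,0,-0.3],[0,0,0]],[1,[0,0,-0.4],[0,0,0]],[1,[0,0,-0.4],[0,0,0]],[1,[0,0,0],[0,0,0]],[1,[0,0,0],[0,0,0]]]'
python3 - <<'E'
from station import r
import cv2
cv2.imwrite("pics/s4.png",r.capture("scene")["img"]);print(r.sense()["tcp_pos"])
E
```

```text
time_s: 9.45
tcp_pos: [0.6232, 0.1049, 0.0909]
ee_rot: [[-1.0, -0.0, -0.0], [-0.0, 1.0, -0.0], [0.0, -0.0, -1.0]]
wrist_force: [0.7, 0.5, 0.1]
gripper_width: 0.454
time_s: 10.05
tcp_pos: [0.6232, 0.1051, 0.2017]
ee_rot: [[-1.0, -0.0, 0.002], [-0.0, 1.0, 0.001], [-0.002, 0.001, -1.0]]
wrist_force: [0.2, -0.1, -0.4]
gripper_width: 0.451
[0.62239521 0.10480051 0.20007638]
```

View pics/s4.png

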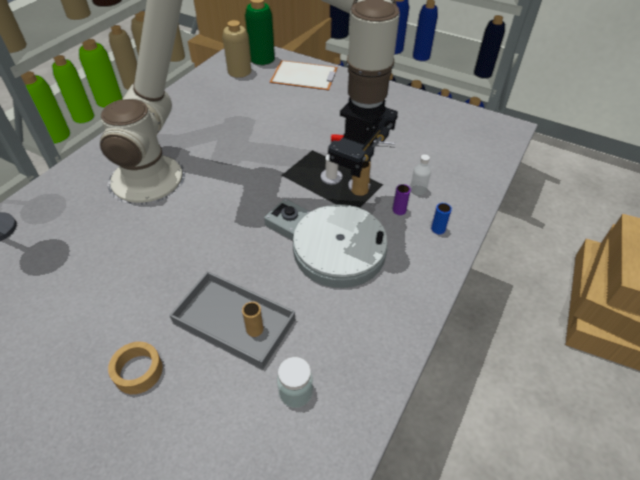

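```bash
python3 -m crank '[[1,[0.203,-0.408,0],[0,0,0]],[1,[0.203,-0.408,0],[0,0,0]],[1,[0.203,-0.408,0],[0,0,0]],[1,[0.203,-0.408,0],[0,0,0]],[1,[0.203,-0.408,0],[0,0,0]],[1,[0.203,-0.408,0],[0,0,0]],[1,[0.203,-0.408,0],[0,0,0]],[1,[0.203,-0.408,0],[0,0,0]]]'; python3 -m crank '[[1,[0.203,-0.408,0],[0,0,0]],[1,[0,0,0],[0,0,0]],[1,[0,0,0.4],[0,0,0]],[1,[0,0,0.4],[0,0,0]],[1,[0,0,0.4],[0,0,0]],[1,[0,0,0.25],[0,0,0]],[1,[0,0,0],[0,0,0]],[1,[0,0,0],[0,0,0]]]'
```

```text
time_s: 10.9
tcp_pos: [0.4586, -0.2228, 0.1991]
ee_rot: [[-1.0, -0.001, -0.004], [-0.001, 1.0, 0.001], [0.004, 0.001, -1.0]]
wrist_force: [1.0, 0.5, -0.4]
gripper_width: 0.454
time_s: 11.7
tcp_pos: [0.4405, -0.2622, 0.0554]
ee_rot: [[-1.0, -0.001, -0.002], [-0.001, 1.0, 0.0], [0.002, 0.0, -1.0]]
wrist_force: [0.1, 0.1, -0.5]
gripper_width: 0.453
```

```bash
python3 -m crank '[[1,[0,0,0.07],[0,0,0]],[1,[0,0,0.03],[0,0,0]],[1,[0,0,0],[0,0,0]],[1,[0,0,0],[0,0,0]],[1,[0,0,0],[0,0,0]]]'
```

```text
time_s: 12.2
tcp_pos: [0.4409, -0.2626, 0.0464]
ee_rot: [[-1.0, -0.0, 0.001], [-0.0, 1.0, -0.0], [-0.001, -0.0, -1.0]]
wrist_force: [0.5, 0.8, -0.4]
gripper_width: 0.449
```

```bash
python3 -m crank '[[1,[0,0,0.018],[0,0,0]],[1,[0,0,0],[0,0,0]],[1,[0,0,0],[0,0,0]],[1,[0,0,0],[0,0,0]]]'; python3 -m crank '[[0.5,[0,0,0],[0,0,0]],[-0.5,[0,0,0],[0,0,0]],[-1,[0,0,0],[0,0,0]],[-1,[0,0,0],[0,0,0]],[-1,[0,0,0],[0,0,0]],[-1,[0,0,0],[0,0,0]]]'; python3 -m crank '[[-1,[0,0,-0.3],[0,0,0]],[-1,[0,0,-0.45],[0,0,0]],[-1,[0,0,-0.45],[0,0,0]],[-1,[0,0,-0.3],[0,0,0]],[-1,[0,0,0],[0,0,0]],[-1,[0,0,0],[0,0,0]]]'
python3 - <<'E'
from station import r
import cv2
cv2.imwrite("pics/s5.png",r.capture("scene")["img"]);cv2.imwrite("pics/t5.png",r.capture("top")["img"])
E
```

```text
time_s: 12.6
tcp_pos: [0.4406, -0.2625, 0.0441]
ee_rot: [[-1.0, -0.0, 0.0], [-0.0, 1.0, -0.0], [-0.0, -0.0, -1.0]]
wrist_force: [-0.1, 0.7, 0.1]
gripper_width: 0.45
time_s: 13.2
tcp_pos: [0.4406, -0.2625, 0.0441]
ee_rot: [[-1.0, -0.0, 0.0], [-0.0, 1.0, -0.0], [-0.0, -0.0, -1.0]]
wrist_force: [0.2, 0.5, 0.2]
gripper_width: 0.818
time_s: 13.8
tcp_pos: [0.4405, -0.2623, 0.1944]
ee_rot: [[-1.0, 0.0, 0.001], [0.0, 1.0, 0.0], [-0.001, 0.0, -1.0]]
wrist_force: [-0.5, -0.4, 0.1]
gripper_width: 0.999
```

View pics/s5.png

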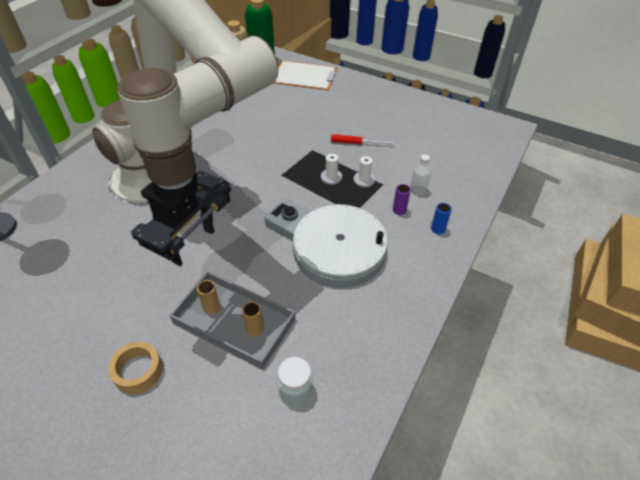

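View pics/t5.png

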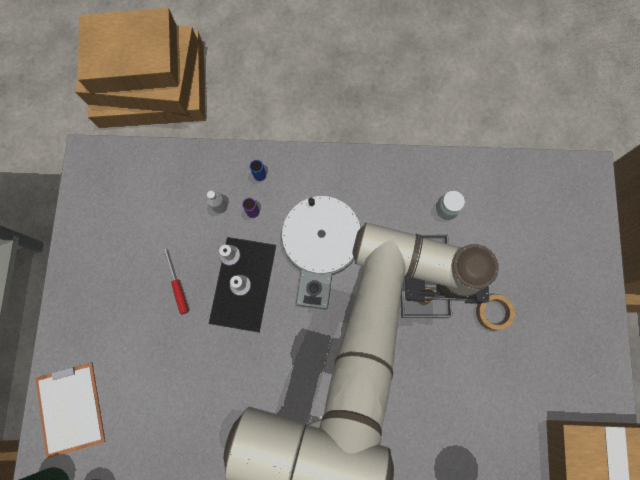

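Both tubes stand in the tray at scene (207,297) and (253,319), and the plate is empty. One bobbin has been knocked aside, to top (229,253). I'll find its position again before grasping it. Now I'll move to the peg for the spin.

```bash
python3 -m crank '[[1,[-0.26,0.377,0],[0,0,0]],[1,[-0.26,0.377,0],[0,0,0]],[1,[-0.26,0.377,0],[0,0,0]],[1,[-0.26,0.377,0],[0,0,0]],[1,[-0.26,0.377,0],[0,0,0]],[1,[-0.26,0.377,0],[0,0,0]],[1,[-0.26,0.377,0],[0,0,0]],[1,[-0.26,0.377,0],[0,0,0]]]'; python3 -m crank '[[1,[-0.26,0.377,0],[0,0,0]],[1,[-0.26,0.377,0],[0,0,0]],[1,[0,0,0],[0,0,0]],[1,[0,0,0],[0,0,0]],[1,[0,0,0.4],[0,0,0]],[1,[0,0,0.2],[0,0,0]],[1,[0,0,0],[0,0,0]],[1,[0,0,0],[0,0,0]]]'
python3 - <<'E'
from station import r
import cv2
cv2.imwrite("pics/s6.png",cv2.resize(r.capture("scene")["img"][150:300,300:500],None,fx=4,fy=4))
cv2.imwrite("pics/w6.png",r.capture("wrist")["img"])
E
```

```text
time_s: 14.7
tcp_pos: [0.6485, 0.0407, 0.1918]
ee_rot: [[-1.0, -0.001, -0.004], [-0.001, 1.0, -0.001], [0.004, -0.001, -1.0]]
wrist_force: [0.6, -0.1, 0.1]
gripper_width: 0.352
time_s: 15.5
tcp_pos: [0.7003, 0.1134, 0.1345]
ee_rot: [[-1.0, 0.0, -0.0], [0.0, 1.0, -0.001], [0.0, -0.001, -1.0]]
wrist_force: [-0.6, 0.4, 0.5]
gripper_width: 0.003
```

View pics/s6.png

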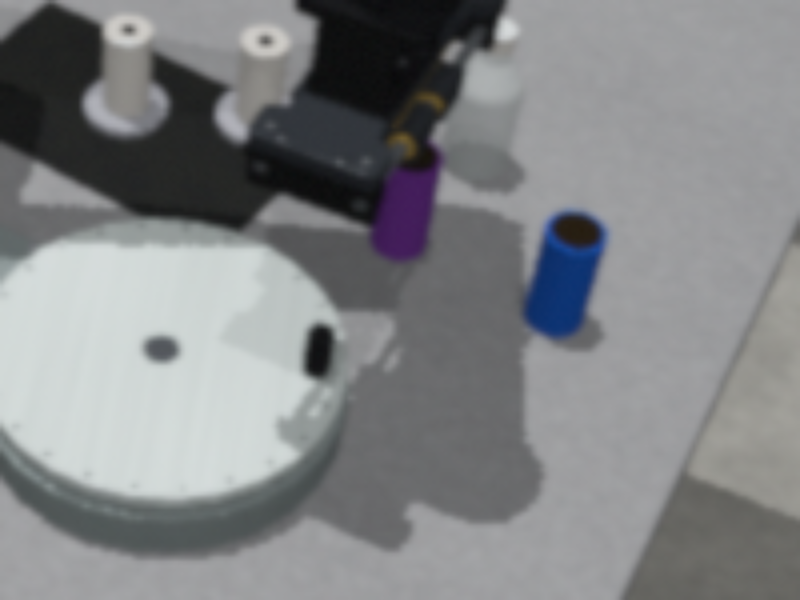

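View pics/w6.png

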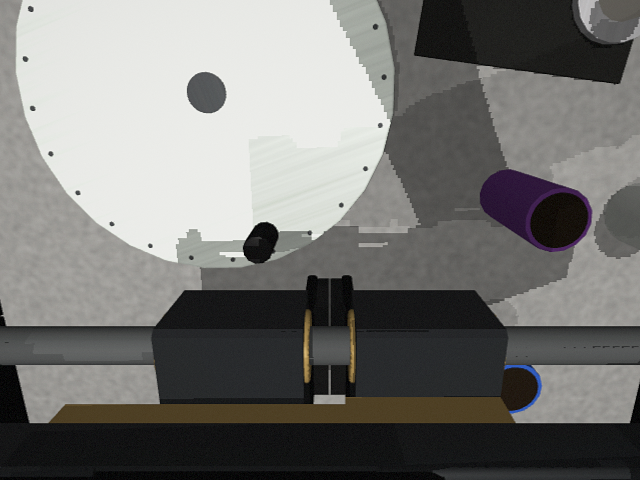

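```bash
python3 - <<'E'
from station import r
from h import *
c=r.capture("wrist");print(ray(c,262,250,.087),ray(c,207,92,.052))
E
python3 -m crank '[[1,[0,0,0.35],[0,0,0]],[1,[0,0,0.3],[0,0,0]],[1,[0,0,0.05],[0,0,0]],[1,[0,0,0],[0,0,0]]]'
```

```text
[0.70373934 0.0750028  0.087     ] [0.61357895 0.04011442 0.052     ]
time_s: 16.05
tcp_pos: [0.7006, 0.1144, 0.0644]
ee_rot: [[-1.0, -0.001, -0.0], [-0.001, 1.0, -0.001], [0.0, -0.001, -1.0]]
wrist_force: [0.2, 0.8, 0.4]
gripper_width: 0.006
```

```bash
python3 -m crank '[[1,[0,-0.12,0],[0,0,0]],[1,[0,-0.2,0],[0,0,0]],[1,[0,-0.27,0],[0,0,0]],[1,[0,-0.32,0],[0,0,0]],[1,[0,0,0],[0,0,0]],[1,[0,0,-0.4],[0,0,0]],[1,[0,0,-0.48],[0,0,0]],[1,[0,0,-0.3],[0,0,0]]]'
python3 - <<'E'
from station import r
from h import *
print(r.sense()["time_s"],r.sense()["tcp_pos"])
for i in range(5):
    cv2.imwrite(f"pics/sp{i}.png",cv2.resize(r.capture("scene")["img"][180:300,260:420],None,fx=2,fy=2))
print(r.sense()["time_s"])
a=[cv2.imread(f"pics/sp{i}.png") for i in (0,2,4)]
cv2.imwrite("pics/sp.png",np.vstack([np.hstack(a[:2]),np.hstack([a[2],a[2]])]))
E
```

```text
time_s: 16.85
tcp_pos: [0.7021, 0.0224, 0.1878]
ee_rot: [[-1.0, 0.0, 0.007], [0.0, 1.0, 0.0], [-0.007, 0.0, -1.0]]
wrist_force: [0.5, -0.1, 1.0]
gripper_width: 0.006
16.85 [0.70211568 0.02236058 0.18775599]
17.1
```

View pics/sp.png

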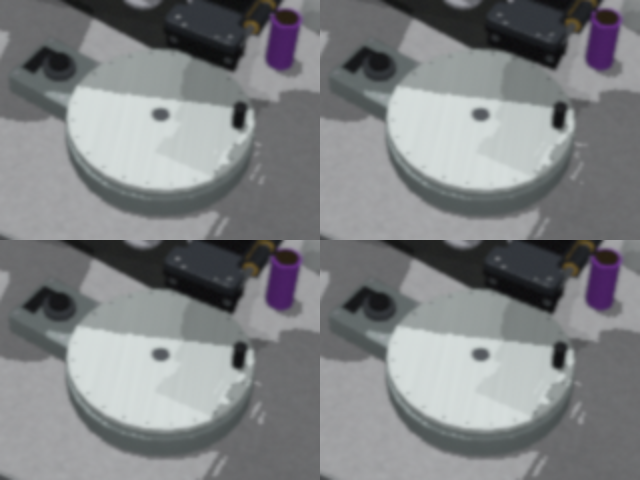

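Run:
```python
from station import r
from h import *
a=r.capture("wrist")["img"];s=r.capture("scene")["img"];b=r.capture("wrist")["img"]
print(r.sense()["time_s"],np.abs(a.astype(int)-b).max(), r.sense()["wrist_force"])
cv2.imwrite("pics/w7.png",b)
```

```text
17.25 204 [ 0.22841337  0.24621229 -1.01455513]
```

View pics/w7.png

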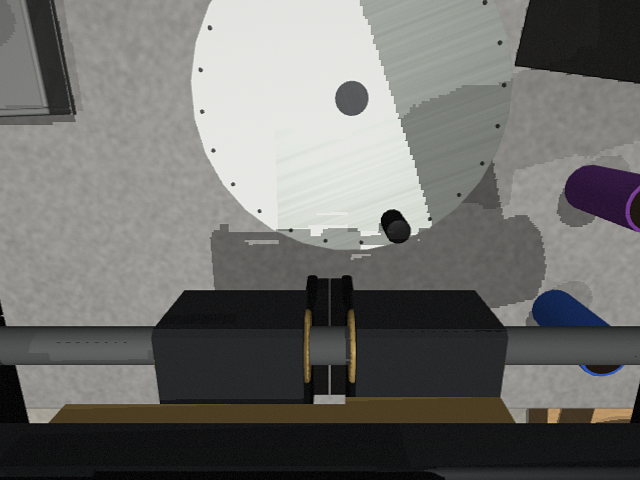

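Run:
```python
from station import r
from h import *
c=r.capture("wrist");R=np.array(c["R"]);t=np.array(c["t"])
s=r.sense();p=s["tcp_pos"]
for dz in (0,.0187,.05):
    q=R@(p+[0,0,dz])+t;print(q,q[:2]/q[2]*c["fx"]+[c["cx"],c["cy"]])
print(p,ray(c,399,232,.087),ray(c,352,98,.052))
d=r.capture("wrist")
print(np.abs(c["img"].astype(int)-d["img"]).max(),np.abs(c["img"].astype(int)-d["img"]).mean())
cv2.imwrite("pics/d.png",cv2.absdiff(c["img"],d["img"]))
```

```text
[-0.00056865  0.0220253   0.20010442] [328.00549182 278.65841719]
[-0.00058332  0.02719479  0.18213316] [327.85445779 295.08138978]
[-0.00060786  0.03584746  0.15205292] [327.52176803 331.25704516]
[0.69982213 0.02335213 0.18058237] [0.70341216 0.07238278 0.087     ] [0.61356019 0.04021341 0.052     ]
113 1.8125531684027778
```

View pics/d.png

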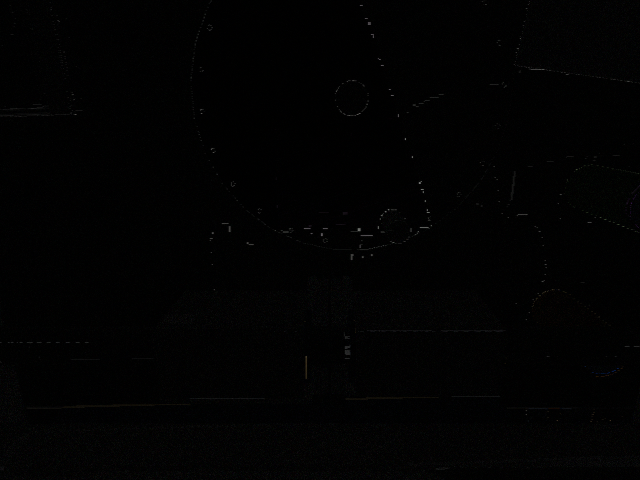

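The peg did not move, so I'll repeat the push slowly and watch the contact.

```bash
python3 -m crank '[[1,[0,0.45,0],[0,0,0]],[1,[0,0.47,0],[0,0,0]],[1,[0,0,0],[0,0,0]],[1,[0,0,0.45],[0,0,0]],[1,[0,0,0.45],[0,0,0]],[1,[0,0,0.28],[0,0,0]],[1,[0,0,0],[0,0,0]],[1,[0,0,0],[0,0,0]]]'
python3 - <<'E'
from station import r
from h import *
print(r.sense()["tcp_pos"])
a=r.capture("scene")["img"][150:300,300:500];b=r.capture("wrist")["img"]
cv2.imwrite("pics/s8.png",cv2.resize(a,None,fx=4,fy=4));cv2.imwrite("pics/w8.png",b)
E
```

```text
time_s: 18.15
tcp_pos: [0.7009, 0.1152, 0.0642]
ee_rot: [[-1.0, -0.001, -0.0], [-0.001, 1.0, -0.001], [0.0, -0.001, -1.0]]
wrist_force: [0.6, 0.6, 0.8]
gripper_width: 0.005
[0.70094668 0.11519141 0.06422432]
```

View pics/s8.png

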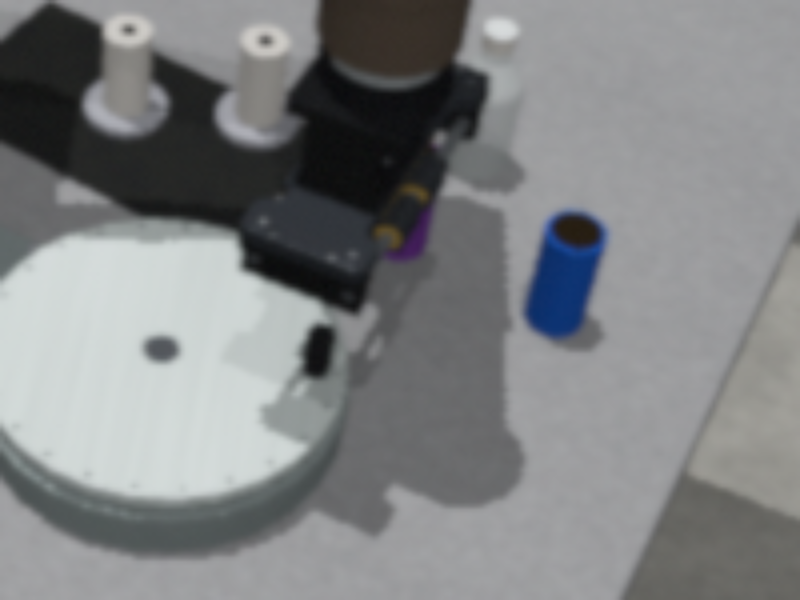

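View pics/w8.png

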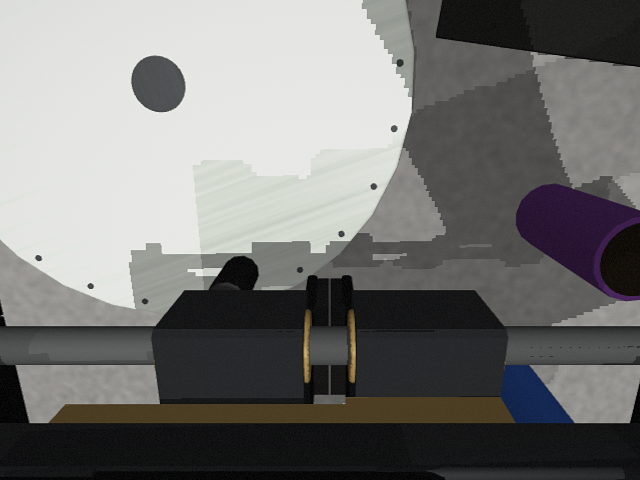

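```bash
for i in 1; do :; done; python3 -m crank '[[1,[0,-0.1,0],[0,0,0]],[1,[0,-0.1,0],[0,0,0]]]';python3 -m crank '[[1,[0,-0.1,0],[0,0,0]],[1,[0,-0.05,0],[0,0,0]],[1,[0,0,0],[0,0,0]]]'
python3 - <<'E'
from station import r
from h import *
print(r.sense()["tcp_pos"])
a=r.capture("scene")["img"][150:300,300:500];b=r.capture("wrist")["img"]
cv2.imwrite("pics/s9.png",cv2.resize(a,None,fx=4,fy=4));cv2.imwrite("pics/w9.png",b)
E
```

```text
time_s: 18.45
tcp_pos: [0.7013, 0.0953, 0.066]
ee_rot: [[-1.0, -0.001, 0.003], [-0.001, 1.0, 0.001], [-0.003, 0.001, -1.0]]
wrist_force: [-0.4, 0.0, -1.0]
gripper_width: 0.006
time_s: 18.75
tcp_pos: [0.7006, 0.0792, 0.0648]
ee_rot: [[-1.0, 0.001, 0.0], [0.001, 1.0, -0.0], [-0.0, -0.0, -1.0]]
wrist_force: [-1.9, 0.2, 2.4]
gripper_width: 0.005
[0.70061546 0.07915309 0.06477783]
```

View pics/s9.png

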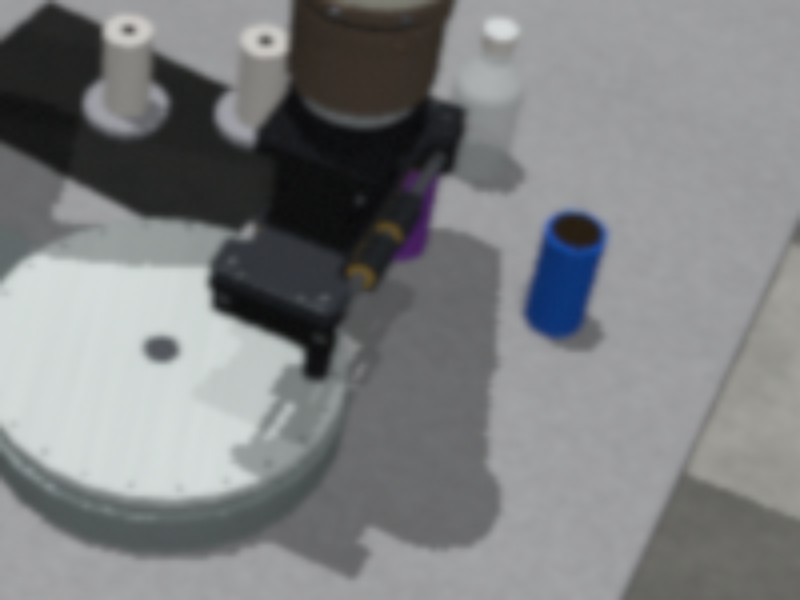

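View pics/w9.png

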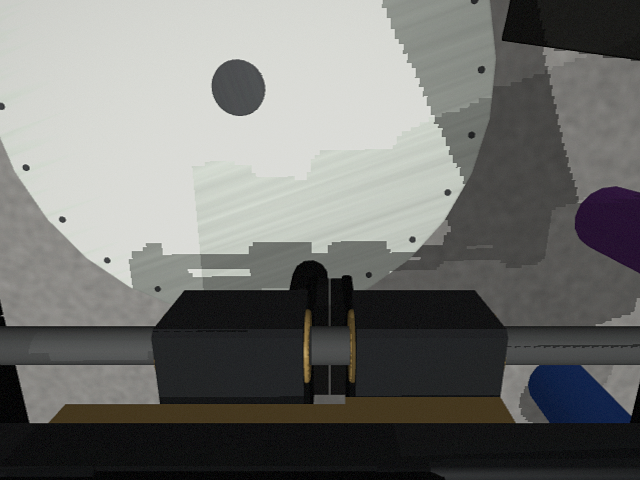

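```bash
python3 -m crank '[[1,[0,-0.1,0],[0,0,0]],[1,[0,-0.05,0],[0,0,0]],[1,[0,0,0],[0,0,0]]]'
python3 - <<'E'
from station import r
from h import *
print(r.sense()["tcp_pos"])
a=r.capture("scene")["img"][150:300,300:500];b=r.capture("wrist");
for z in (.052,.087):
  q=np.array(b["R"])@[.7034,.0724,z]+b["t"];print(q[:2]/q[2]*b["fx"]+[b["cx"],b["cy"]])
cv2.imwrite("pics/s10.png",cv2.resize(a,None,fx=4,fy=4));cv2.imwrite("pics/w10.png",b["img"])
E
```

```text
time_s: 19.15
tcp_pos: [0.7016, 0.065, 0.0647]
ee_rot: [[-1.0, 0.0, 0.003], [0.0, 1.0, 0.0], [-0.003, 0.0, -1.0]]
wrist_force: [2.0, 0.6, 3.7]
gripper_width: 0.002
[0.70163295 0.06501964 0.06473726]
[341.69449126 272.11498909]
[344.04046067 302.51159299]
```

View pics/s10.png

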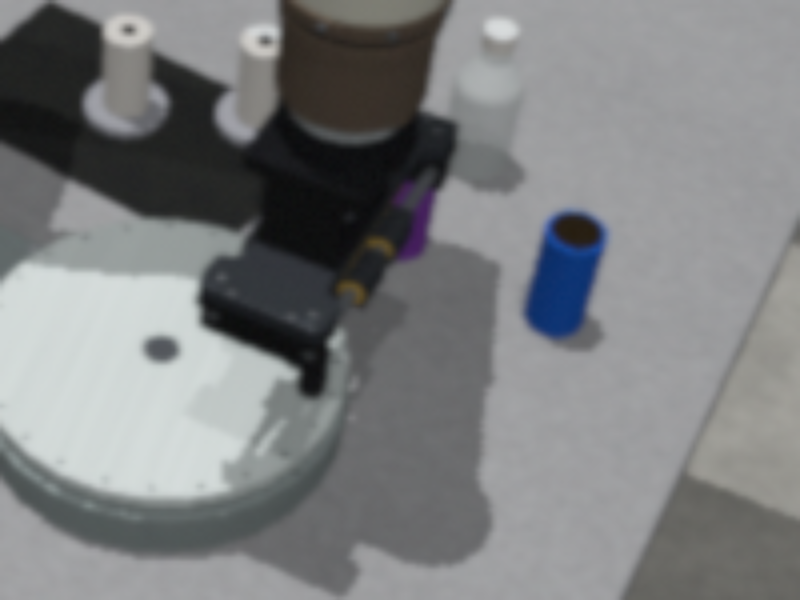

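View pics/w10.png

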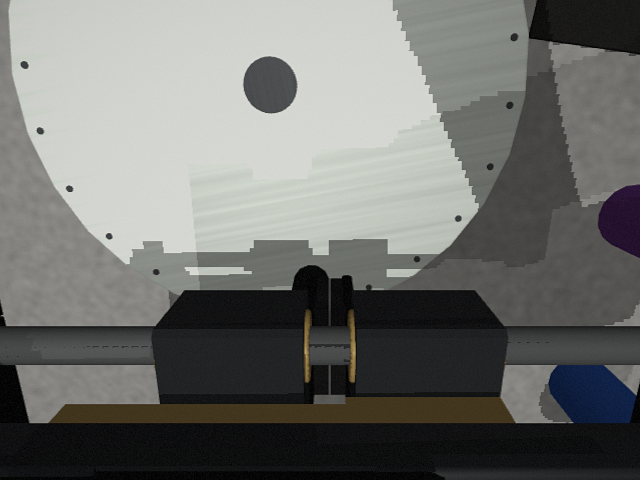

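The peg does move when pushed slowly, so I'll accelerate from contact.

```bash
python3 -m crank '[[1,[0,-0.1,0],[0,0,0]],[1,[0,-0.2,0],[0,0,0]],[1,[0.03,-0.3,0],[0,0,0]],[1,[0,0,0],[0,0,0]]]'
python3 - <<'E'
from station import r
from h import *
print(r.sense()["tcp_pos"])
a=[r.capture("scene")["img"][180:300,260:420] for i in range(3)]
cv2.imwrite("pics/sp2.png",cv2.resize(np.vstack([np.hstack(a[:2]),np.hstack([a[2],a[2]])]),None,fx=2.4,fy=2.4))
E
python3 -m crank '[[1,[0,0,-0.4],[0,0,0]],[1,[0,0,-0.45],[0,0,0]],[1,[0,0,-0.2],[0,0,0]]]'
```

```text
time_s: 19.65
tcp_pos: [0.6951, 0.0006, 0.0647]
ee_rot: [[-1.0, 0.003, -0.005], [0.003, 1.0, -0.002], [0.005, -0.002, -1.0]]
wrist_force: [-1.3, 0.9, 7.1]
gripper_width: 0.006
[6.95077291e-01 5.63441844e-04 6.46961468e-02]
time_s: 20.1
tcp_pos: [0.6973, 0.0038, 0.1721]
ee_rot: [[-1.0, 0.001, 0.001], [0.001, 1.0, -0.0], [-0.001, -0.0, -1.0]]
wrist_force: [-0.2, -0.3, 0.5]
gripper_width: 0.009
```

View pics/sp2.png

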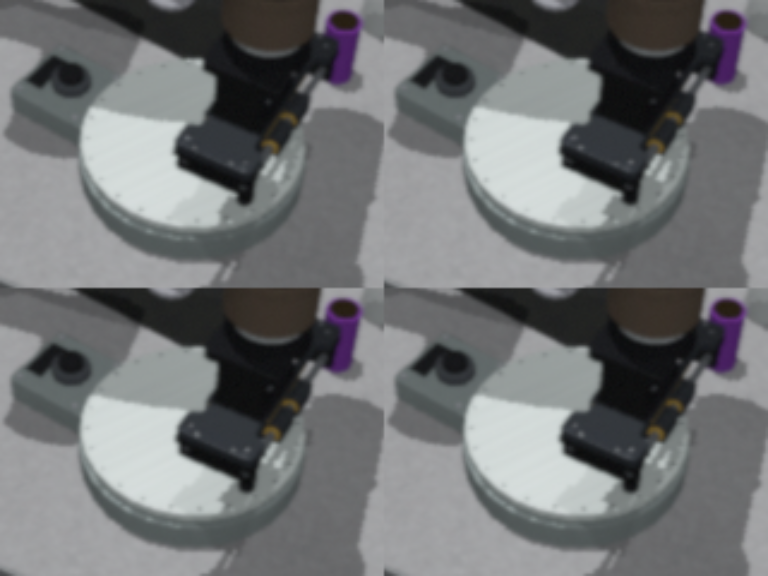

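Run:
```python
from station import r
from h import *
a=r.capture("scene");b=r.capture("wrist");a2=r.capture("scene")
cv2.imwrite("pics/s11.png",cv2.resize(np.hstack([a["img"][180:300,260:420],a2["img"][180:300,260:420]]),None,fx=2.4,fy=2.4));cv2.imwrite("pics/w11.png",b["img"])
```

```text
(no output)
```

View pics/s11.png

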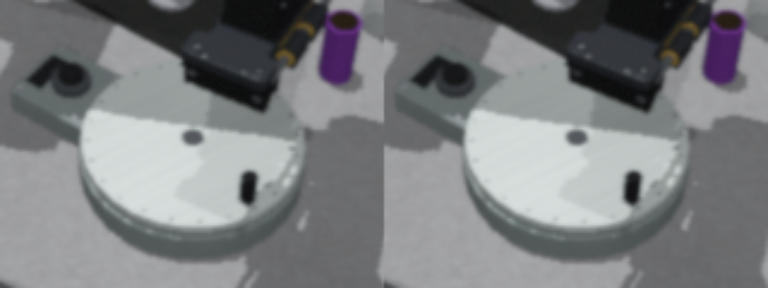

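View pics/w11.png

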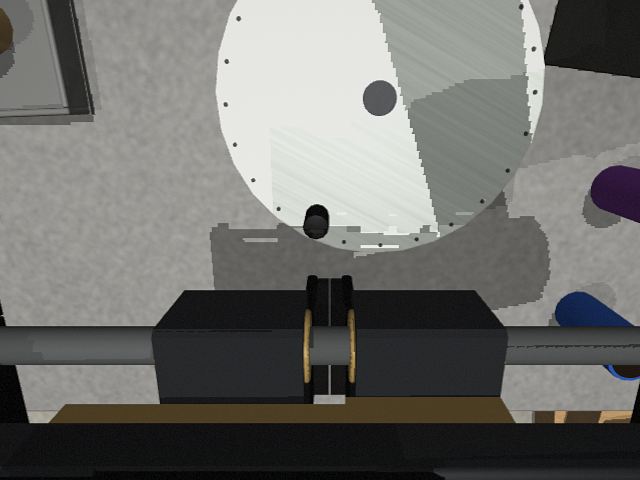

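Run:
```python
from h import *
f=lambda n:cv2.resize(cv2.convertScaleAbs(cv2.imread(f"pics/{n}.png")[230:380,270:400],alpha=3,beta=30),None,fx=3,fy=3)
cv2.imwrite("pics/z.png",np.hstack([f("w9"),f("w10")]))
from station import r
b=r.capture("wrist");print(ray(b,317,222,.087),ray(b,380,98,.052),r.sense()["tcp_pos"])
```

```text
[ 0.69010064 -0.00297863  0.087     ] [0.61085835 0.04034612 0.052     ] [0.69564741 0.00452691 0.16742419]
```

View pics/z.png

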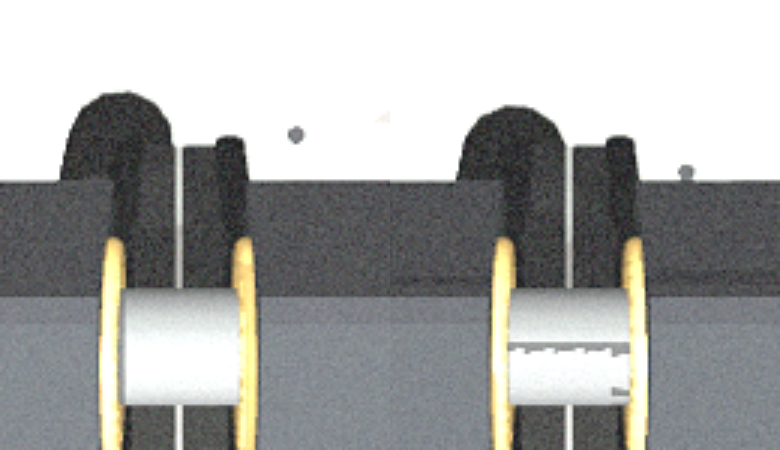

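Run:
```python
from h import *
from station import r
a=r.capture("scene");cv2.imwrite("pics/s12.png",cv2.resize(a["img"][200:290,310:430],None,fx=6,fy=6,interpolation=cv2.INTER_CUBIC))
b=r.capture("wrist");cv2.imwrite("pics/w12.png",cv2.resize(b["img"][180:270,250:370],None,fx=6,fy=6,interpolation=cv2.INTER_CUBIC))
```

```text
(no output)
```

View pics/s12.png

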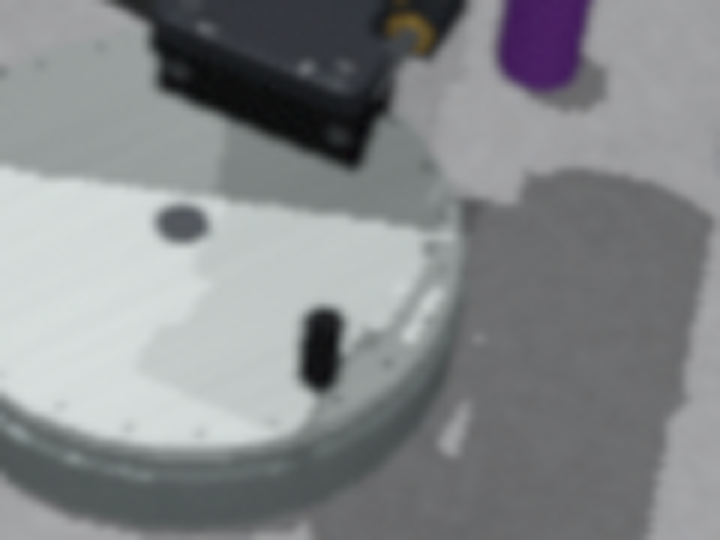

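View pics/w12.png

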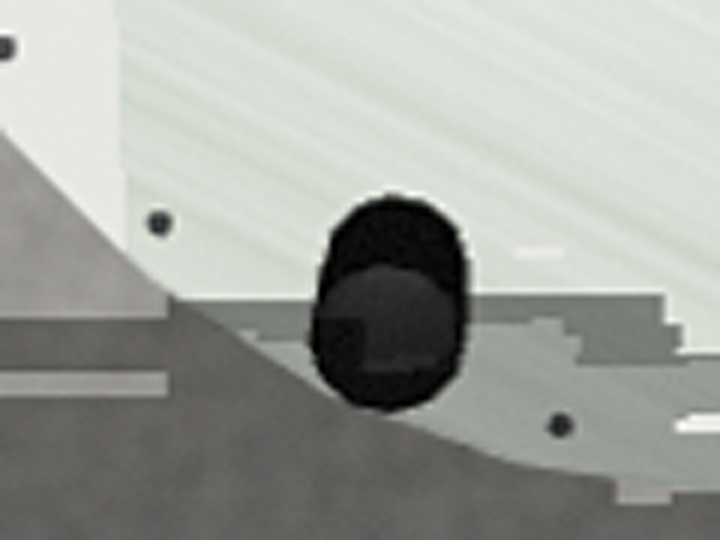

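Run:
```python
from h import *
from station import r
a=r.capture("scene");b=r.capture("wrist");t=r.capture("top")
u=crop(324,326,6,310,200);w=crop(388,338,6,250,180)
for z in (.087,.08,.07):print(z,ray(a,*u,z),ray(b,*w,z))
for c in (a,b,t):
    q=np.array(c["R"])@r.sense()["tcp_pos"]+c["t"];print(q[:2]/q[2]*c["fx"]+[c["cx"],c["cy"]])
cv2.imwrite("pics/t12.png",t["img"])
```

```text
0.087 [ 0.69953864 -0.00682522  0.087     ] [ 0.69791847 -0.0043777   0.087     ]
0.08 [ 0.69741418 -0.00132257  0.08      ] [ 0.69997127 -0.00464685  0.08      ]
0.07 [0.69437924 0.00653836 0.07      ] [ 0.70290385 -0.00503134  0.07      ]
[367.57470274 226.33753047]
[328.47842492 280.29028126]
[333.93530506 193.55062799]
```

```bash
python3 -m crank '[[1,[0.35,0.4,0],[0,0,0]],[1,[0,0.2,0],[0,0,0]],[1,[0,0,0.4],[0,0,0]],[1,[0,0,0.35],[0,0,0]],[1,[0,0,0.15],[0,0,0]],[1,[0,0,0],[0,0,0]],[1,[0,0,0],[0,0,0]]]';python3 -m crank '[[1,[0,0,0.08],[0,0,0]],[1,[0,0,0],[0,0,0]],[1,[0,0,0],[0,0,0]]]'
```

```text
time_s: 21.25
tcp_pos: [0.6652, 0.0634, 0.0792]
ee_rot: [[-1.0, -0.001, 0.0], [-0.001, 1.0, -0.001], [-0.0, -0.001, -1.0]]
wrist_force: [-0.0, -0.5, 1.0]
gripper_width: 0.003
time_s: 21.55
tcp_pos: [0.6648, 0.0633, 0.0716]
ee_rot: [[-1.0, -0.0, 0.001], [-0.0, 1.0, 0.0], [-0.001, 0.0, -1.0]]
wrist_force: [-0.2, 1.5, -0.1]
gripper_width: 0.006
```

```bash
python3 -m crank '[[1,[0,0,0.05],[0,0,0]],[1,[0,0,0],[0,0,0]],[1,[0,0,0],[0,0,0]]]';python3 -m crank '[[1,[0,0,0.03],[0,0,0]],[1,[0,0,0],[0,0,0]],[1,[0,0,0],[0,0,0]]]';python3 -m crank '[[1,[0,0,0.03],[0,0,0]],[1,[0,0,0],[0,0,0]],[1,[0,0,0],[0,0,0]]]';python3 -m crank '[[1,[0,0,0.03],[0,0,0]],[1,[0,0,0],[0,0,0]],[1,[0,0,0],[0,0,0]]]'
```

```text
time_s: 21.85
tcp_pos: [0.6644, 0.0631, 0.0659]
ee_rot: [[-1.0, -0.0, -0.0], [-0.0, 1.0, -0.0], [0.0, -0.0, -1.0]]
wrist_force: [0.5, 0.0, 0.4]
gripper_width: 0.004
time_s: 22.15
tcp_pos: [0.6645, 0.0632, 0.0629]
ee_rot: [[-1.0, -0.0, -0.0], [-0.0, 1.0, -0.0], [0.0, -0.0, -1.0]]
wrist_force: [-0.6, 0.8, -1.3]
gripper_width: 0.005
time_s: 22.45
tcp_pos: [0.6644, 0.0632, 0.0599]
ee_rot: [[-1.0, -0.0, -0.0], [-0.0, 1.0, -0.0], [0.0, -0.0, -1.0]]
wrist_force: [0.1, 0.5, 0.4]
gripper_width: 0.001
time_s: 22.75
tcp_pos: [0.6644, 0.0632, 0.0569]
ee_rot: [[-1.0, -0.0, -0.0], [-0.0, 1.0, -0.0], [0.0, -0.0, -1.0]]
wrist_force: [-0.5, 0.6, -0.4]
gripper_width: 0.007
```

Run:
```python
from h import *
from station import r
a=r.capture("scene");b=r.capture("wrist")
A=cv2.resize(a["img"][190:290,290:390],None,fx=4,fy=4,interpolation=cv2.INTER_CUBIC)
B=cv2.resize(b["img"][230:330,280:380],None,fx=4,fy=4,interpolation=cv2.INTER_CUBIC)
cv2.imwrite("pics/x13.png",cv2.convertScaleAbs(np.hstack([A,B]),alpha=1.6,beta=20))
for c in (a,b):
    q=np.array(c["R"])@r.sense()["tcp_pos"]+c["t"];print(q[:2]/q[2]*c["fx"]+[c["cx"],c["cy"]])
```

```text
[362.52960209 237.21030157]
[327.78077238 278.53054442]
```

View pics/x13.png

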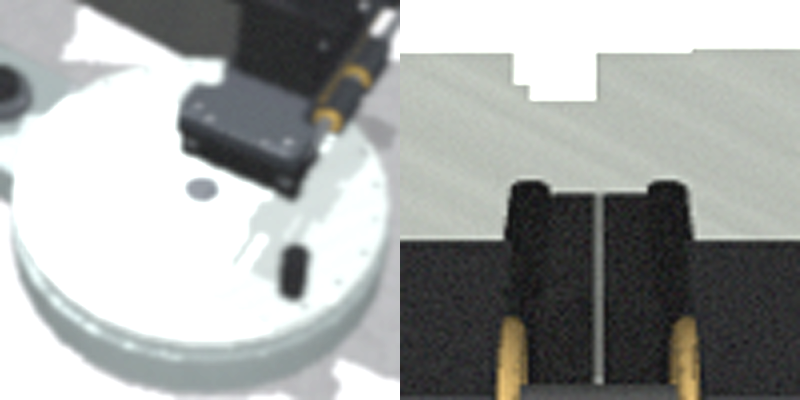

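Measured against the wrist image, the shut fingertips seem to sit about 20 mm behind the stated TCP. They therefore slid over the peg's top. I'll feel down for the plate to confirm.

```bash
python3 -m crank '[[1,[0,0,0.04],[0,0,0]],[1,[0,0,0],[0,0,0]],[1,[0,0,0],[0,0,0]]]';python3 -m crank '[[1,[0,0,0.03],[0,0,0]],[1,[0,0,0],[0,0,0]],[1,[0,0,0],[0,0,0]]]'
```

```text
time_s: 23.15
tcp_pos: [0.6644, 0.0632, 0.0528]
ee_rot: [[-1.0, -0.0, -0.0], [-0.0, 1.0, -0.0], [0.0, -0.0, -1.0]]
wrist_force: [0.6, -0.1, 0.4]
gripper_width: 0.001
time_s: 23.45
tcp_pos: [0.6644, 0.0632, 0.0499]
ee_rot: [[-1.0, -0.0, -0.0], [-0.0, 1.0, -0.0], [0.0, -0.0, -1.0]]
wrist_force: [-0.2, 0.9, -0.6]
gripper_width: 0.006
```

```bash
python3 -m crank '[[1,[0,0,0.03],[0,0,0]],[1,[0,0,0],[0,0,0]],[1,[0,0,0],[0,0,0]]]';python3 -m crank '[[1,[0,0,0.03],[0,0,0]],[1,[0,0,0],[0,0,0]],[1,[0,0,0],[0,0,0]]]';python3 -m crank '[[1,[0,0,0.03],[0,0,0]],[1,[0,0,0],[0,0,0]],[1,[0,0,0],[0,0,0]]]'
```

```text
time_s: 23.75
tcp_pos: [0.6645, 0.0632, 0.0469]
ee_rot: [[-1.0, -0.0, -0.0], [-0.0, 1.0, -0.0], [0.0, -0.0, -1.0]]
wrist_force: [-0.1, -0.4, -0.1]
gripper_width: 0.002
time_s: 24.05
tcp_pos: [0.6644, 0.0632, 0.0439]
ee_rot: [[-1.0, -0.0, -0.0], [-0.0, 1.0, -0.0], [0.0, -0.0, -1.0]]
wrist_force: [0.7, 0.0, 0.3]
gripper_width: 0.005
time_s: 24.35
tcp_pos: [0.6645, 0.0632, 0.0409]
ee_rot: [[-1.0, -0.0, -0.0], [-0.0, 1.0, -0.0], [0.0, -0.0, -1.0]]
wrist_force: [0.3, 0.2, -0.3]
gripper_width: 0.004
```

```bash
python3 -m crank '[[1,[0,0,-0.4],[0,0,0]],[1,[0,0,-0.48],[0,0,0]],[1,[-0.128,-0.35,-0.1],[0,0,0]],[1,[-0.128,-0.35,0],[0,0,0]],[1,[-0.128,-0.36,0],[0,0,0]],[1,[0,0,0],[0,0,0]],[1,[0,0,0],[0,0,0]]]';python3 -m crank '[[1,[0,0,0.45],[0,0,0]],[1,[0,0,0.35],[0,0,0]],[1,[0,0,0.15],[0,0,0]],[1,[0,0,0],[0,0,0]],[1,[0,0,0],[0,0,0]]]'
```

```text
time_s: 25.05
tcp_pos: [0.7028, -0.0437, 0.1386]
ee_rot: [[-1.0, 0.002, -0.001], [0.002, 1.0, 0.0], [0.001, 0.0, -1.0]]
wrist_force: [-0.7, 0.3, -0.1]
gripper_width: 0.005
time_s: 25.55
tcp_pos: [0.7042, -0.0422, 0.0456]
ee_rot: [[-1.0, -0.002, 0.002], [-0.002, 1.0, -0.0], [-0.002, -0.0, -1.0]]
wrist_force: [-1.1, -0.0, -0.2]
gripper_width: 0.009
```

```bash
python3 -m crank '[[1,[0,0.1,0],[0,0,0]],[1,[0,0.2,0],[0,0,0]],[1,[0,0.28,0],[0,0,0]],[1,[0,0.33,0],[0,0,0]],[1,[0,0,0],[0,0,0]],[1,[0,0,-0.4],[0,0,0]],[1,[0,0,-0.48],[0,0,0]],[1,[0,0,-0.3],[0,0,0]]]'
python3 - <<'E'
from station import r
from h import *
print(r.sense()["time_s"],r.sense()["tcp_pos"])
a=[r.capture("scene")["img"][180:300,260:420] for i in range(6)]
print(r.sense()["time_s"])
cv2.imwrite("pics/sp3.png",cv2.resize(np.vstack([np.hstack([a[0],a[2]]),np.hstack([a[4],a[5]])]),None,fx=2.2,fy=2.2))
E
```

```text
time_s: 26.35
tcp_pos: [0.7046, 0.0494, 0.1677]
ee_rot: [[-1.0, -0.002, 0.007], [-0.002, 1.0, 0.001], [-0.007, 0.001, -1.0]]
wrist_force: [1.2, -0.7, 0.4]
gripper_width: 0.004
26.35 [0.70460806 0.04939643 0.16766173]
26.65
```

View pics/sp3.png

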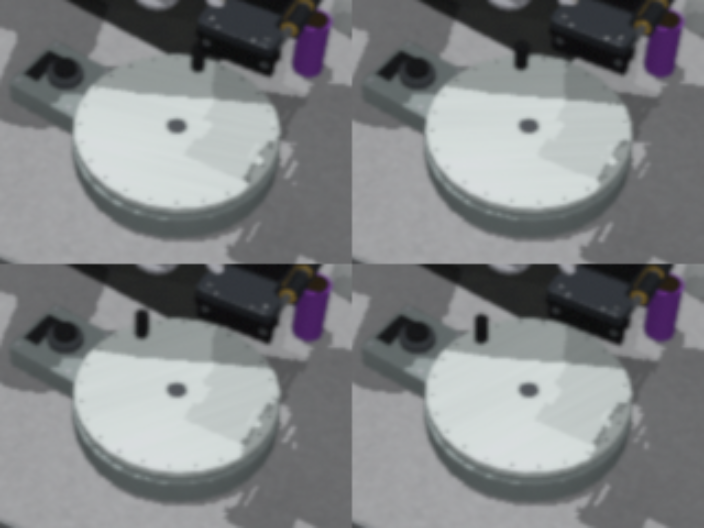

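It coasts at about 3.4 rad/s anticlockwise, with the arm clear. While it coasts I'll move high over the button.

```bash
python3 -m crank '[[1,[0.414,0.008,0],[0,0,0]],[1,[0.414,0.008,0],[0,0,0]],[1,[0.414,0.008,0],[0,0,0]],[1,[0.414,0.008,0],[0,0,0]],[1,[0.414,0.008,0],[0,0,0]],[1,[0.414,0.008,0],[0,0,0]],[1,[0,0,0],[0,0,0]],[1,[0,0,0],[0,0,0]]]'; for k in 1 2 3 4 5 6 7 8; do python3 -m crank '[[1,[0,0,0],[0,0,0]],[1,[0,0,0],[0,0,0]],[1,[0,0,0],[0,0,0]],[1,[0,0,0],[0,0,0]],[1,[0,0,0],[0,0,0]],[1,[0,0,0],[0,0,0]],[1,[0,0,0],[0,0,0]],[1,[0,0,0],[0,0,0]]]' | head -2; done
python3 - <<'E'
from station import r
from h import *
print(r.sense()["time_s"],r.sense()["tcp_pos"])
s=r.capture("scene")["img"]
a=[s[180:300,260:420]]+[r.capture("scene")["img"][180:300,260:420] for i in range(5)]
cv2.imwrite("pics/sp4.png",cv2.resize(np.hstack([a[0],a[5]]),None,fx=2.2,fy=2.2))
cv2.imwrite("pics/w14.png",r.capture("wrist")["img"]);cv2.imwrite("pics/s14.png",s)
E
```

```text
time_s: 27.45
tcp_pos: [0.4538, 0.0529, 0.1619]
ee_rot: [[-1.0, -0.001, -0.0], [-0.001, 1.0, -0.0], [0.0, -0.0, -1.0]]
wrist_force: [1.1, -0.5, 1.4]
gripper_width: 0.003
time_s: 28.25
tcp_pos: [0.4546, 0.053, 0.1621]
time_s: 29.05
tcp_pos: [0.4545, 0.053, 0.1621]
time_s: 29.85
tcp_pos: [0.4545, 0.053, 0.162]
time_s: 30.65
tcp_pos: [0.4546, 0.053, 0.1621]
time_s: 31.45
tcp_pos: [0.4546, 0.053, 0.1621]
time_s: 32.25
tcp_pos: [0.4545, 0.053, 0.162]
time_s: 33.05
tcp_pos: [0.4545, 0.053, 0.162]
time_s: 33.85
tcp_pos: [0.4546, 0.053, 0.1621]
33.85 [0.4545564  0.052979   0.16205297]
```

View pics/sp4.png

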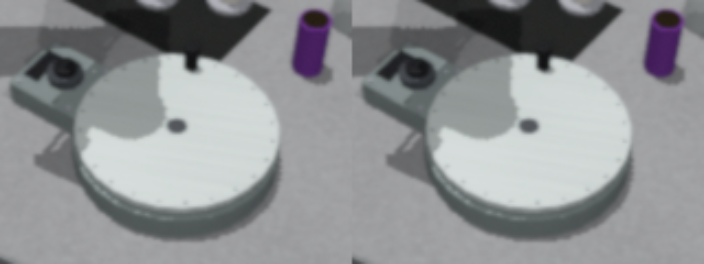

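View pics/w14.png

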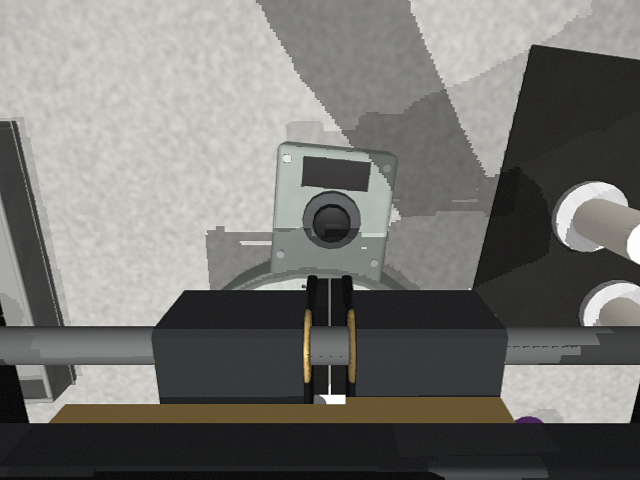

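View pics/s14.png

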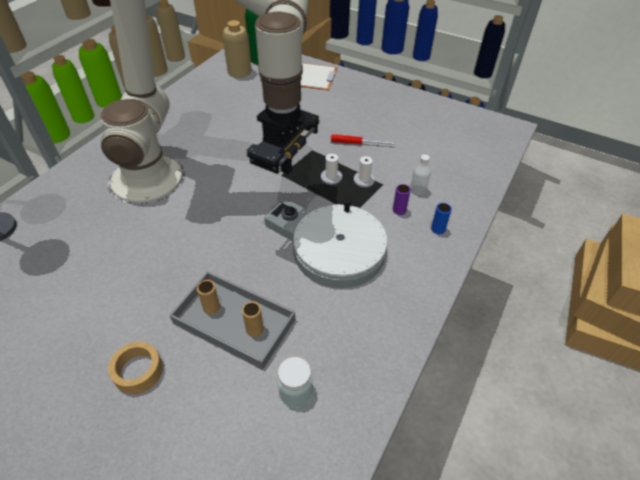

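Run:
```python
from station import r
from h import *
w=r.capture("wrist");s=r.capture("scene")
for z in (.05,.055,.06):print(z,ray(w,331,224,z))
print(ray(s,347,207,.087),r.sense()["tcp_pos"])
cv2.imwrite("pics/s15.png",cv2.resize(s["img"][180:280,255:405],None,fx=5,fy=5,interpolation=cv2.INTER_CUBIC))
```

```text
0.05 [0.45769414 0.05493163 0.05      ]
0.055 [0.45635193 0.05491131 0.055     ]
0.06 [0.45500971 0.05489099 0.06      ]
[0.59571766 0.10954847 0.087     ] [0.45454162 0.05298346 0.16205481]
```

View pics/s15.png

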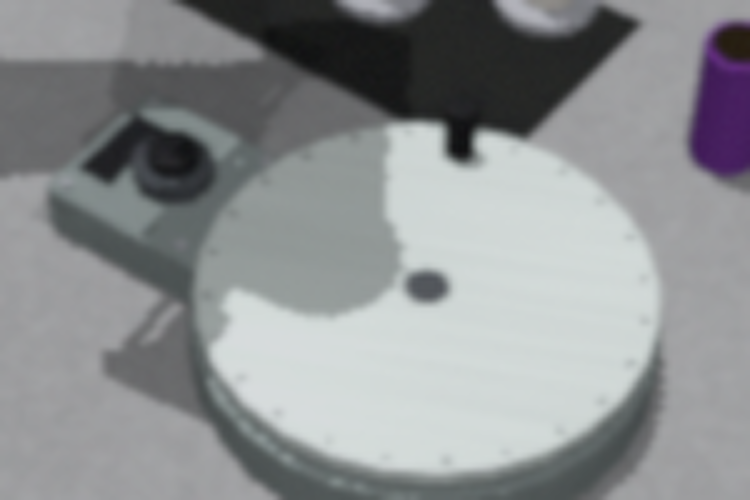

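```bash
python3 -m crank '[[1,[-0.015,0.015,0.45],[0,0,0]],[1,[0,0,0.35],[0,0,0]],[1,[0,0,0.2],[0,0,0]],[1,[0,0,0],[0,0,0]],[1,[0,0,0],[0,0,0]]]';python3 -m crank '[[1,[0,0,0.08],[0,0,0]],[1,[0,0,0.07],[0,0,0]],[1,[0,0,0],[0,0,0]],[1,[0,0,0],[0,0,0]]]'
```

```text
time_s: 34.8
tcp_pos: [0.4566, 0.0546, 0.0625]
ee_rot: [[-1.0, -0.001, 0.0], [-0.001, 1.0, -0.0], [-0.0, -0.0, -1.0]]
wrist_force: [0.1, -0.2, 0.6]
gripper_width: 0.006
time_s: 35.2
tcp_pos: [0.4562, 0.0545, 0.0472]
ee_rot: [[-1.0, -0.0, 0.0], [-0.0, 1.0, 0.0], [-0.0, 0.0, -1.0]]
wrist_force: [0.9, -0.5, 0.4]
gripper_width: 0.0
```

```bash
for k in 1; do python3 -m crank '[[1,[0,0,0.04],[0,0,0]],[1,[0,0,0],[0,0,0]]]'|grep -E "tcp|force"; python3 -m crank '[[1,[0,0,0.03],[0,0,0]],[1,[0,0,0],[0,0,0]]]'|grep -E "tcp|force";python3 -m crank '[[1,[0,0,0.03],[0,0,0]],[1,[0,0,0],[0,0,0]]]'|grep -E "tcp|force";done
```

```text
tcp_pos: [0.4558, 0.0544, 0.0428]
wrist_force: [-0.6, 0.1, -1.1]
tcp_pos: [0.4558, 0.0544, 0.0398]
wrist_force: [-0.1, -0.1, -0.2]
tcp_pos: [0.4558, 0.0544, 0.0367]
wrist_force: [-0.8, -0.3, -0.4]
```

```bash
python3 -m crank '[[1,[0,0,0.02],[0,0,0]],[1,[0,0,0],[0,0,0]]]'|grep -E "tcp|force"; python3 -m crank '[[1,[0,0,0.02],[0,0,0]],[1,[0,0,0],[0,0,0]]]'|grep -E "tcp|force";python3 -m crank '[[1,[0,0,0.02],[0,0,0]],[1,[0,0,0],[0,0,0]]]'|grep -E "tcp|force"
```

```text
tcp_pos: [0.456, 0.0545, 0.0349]
wrist_force: [0.3, 0.5, -0.1]
tcp_pos: [0.4561, 0.0545, 0.0331]
wrist_force: [-0.3, -0.6, 1.6]
tcp_pos: [0.4561, 0.0545, 0.0311]
wrist_force: [-1.0, -0.5, 3.5]
```

```bash
python3 -m crank '[[1,[0,0,0.02],[0,0,0]],[1,[0,0,0],[0,0,0]]]'|grep -E "tcp|force"; python3 -m crank '[[1,[0,0,0.02],[0,0,0]],[1,[0,0,0],[0,0,0]]]'|grep -E "tcp|force";python3 -m crank '[[1,[0,0,0.02],[0,0,0]],[1,[0,0,0],[0,0,0]]]'|grep -E "tcp|force"
```

```text
tcp_pos: [0.4561, 0.0545, 0.0291]
wrist_force: [-1.0, 0.1, 5.4]
tcp_pos: [0.4562, 0.0545, 0.0285]
wrist_force: [-4.8, 0.0, 16.1]
tcp_pos: [0.4563, 0.0545, 0.0282]
wrist_force: [-9.6, 0.3, 30.9]
```

The button is bottomed: the force rose as a spring to 5.4 N over about 6 mm, then went hard. Now I'll release.

```bash
python3 -m crank '[[1,[0,0,-0.1],[0,0,0]],[1,[0,0,-0.4],[0,0,0]],[1,[0,0,-0.48],[0,0,0]],[1,[0,0,-0.45],[0,0,0]],[-1,[0,0,0],[0,0,0]],[-1,[0,0,0],[0,0,0]],[-1,[0,0,0],[0,0,0]]]'
python3 - <<'E'
from station import r
from h import *
s=r.capture("scene")["img"];t=r.capture("top")["img"];w=r.capture("wrist")["img"]
cv2.imwrite("pics/s16.png",cv2.resize(s[130:250,250:410],None,fx=5,fy=5,interpolation=cv2.INTER_CUBIC))
cv2.imwrite("pics/t16.png",cv2.resize(t[220:340,200:340],None,fx=5,fy=5,interpolation=cv2.INTER_CUBIC))
cv2.imwrite("pics/w16.png",w)
E
```

```text
time_s: 37.7
tcp_pos: [0.455, 0.0542, 0.1666]
ee_rot: [[-1.0, 0.0, -0.003], [0.0, 1.0, -0.001], [0.003, -0.001, -1.0]]
wrist_force: [-0.2, 0.8, 0.1]
gripper_width: 0.192
```

View pics/s16.png

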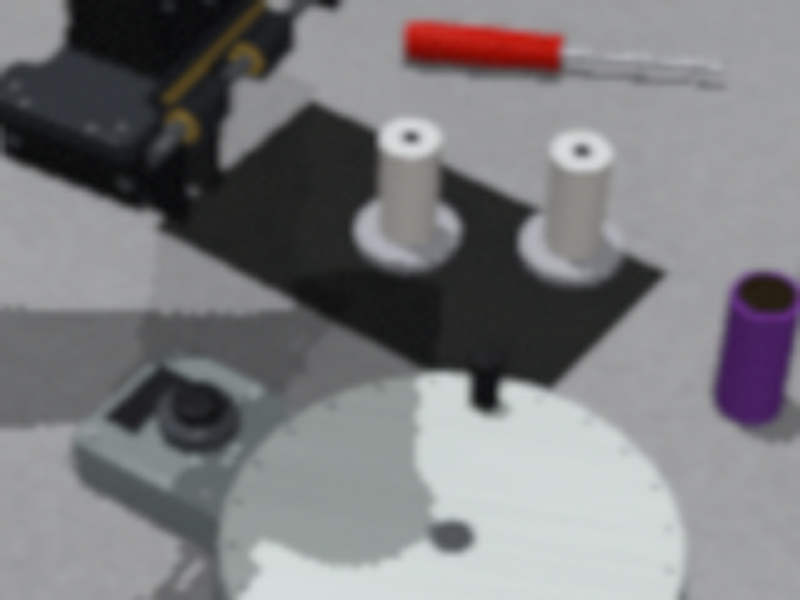

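View pics/t16.png

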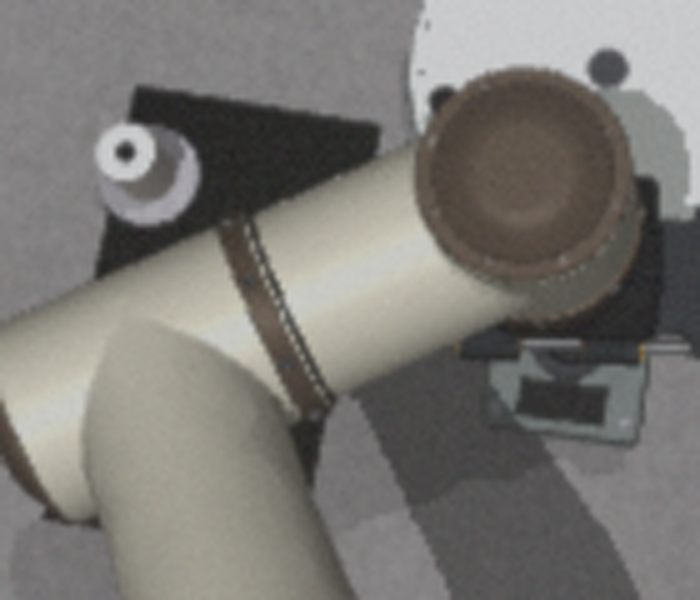

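View pics/w16.png

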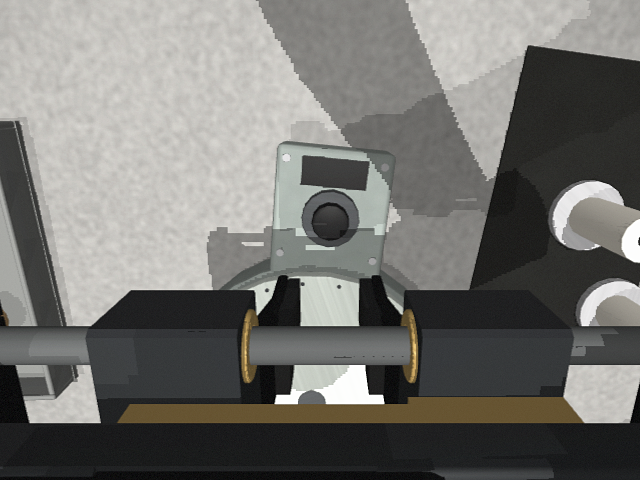

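Run:
```python
from station import r
from h import *
t=r.capture("top");s=r.capture("scene")
print("A",ray(t,*crop(126,151,5,200,220),.078),ray(s,*crop(581,151,5,250,130),.078))
print("B",ray(s,*crop(410,138,5,250,130),.078))
print("peg",ray(s,*crop(488,400,5,250,130),.052),ray(t,*crop(443,97,5,200,220),.087), ray(s,*crop(452,537,5,250,130),.052))
```

```text
A [0.54858504 0.3077152  0.078     ] [0.55076462 0.30946454 0.078     ]
B [0.4630873  0.27130339 0.078     ]
peg [0.58577491 0.13355389 0.052     ] [0.58389651 0.12988023 0.087     ] [0.61457247 0.04014062 0.052     ]
```

Both bobbins are upright: A is now at (0.549,0.308) and B at (0.4605,0.270). The peg is at (0.584,0.131). I'll take B first.

```bash
python3 -m crank '[[-1,[-0.01,0.431,0],[0,0,0]],[-1,[-0.01,0.431,0],[0,0,0]],[-1,[-0.01,0.431,0],[0,0,0]],[-1,[-0.01,0.431,0],[0,0,0]],[-1,[-0.01,0.431,0],[0,0,0]],[-1,[0,0,0],[0,0,0]],[-1,[0,0,0],[0,0,0]]]'
python3 - <<'E'
from station import r
from h import *
w=r.capture("wrist");cv2.imwrite("pics/w17.png",w["img"]);print(r.sense()["tcp_pos"])
E
```

```text
time_s: 38.65
tcp_pos: [0.4604, 0.2705, 0.167]
ee_rot: [[-1.0, -0.002, -0.002], [-0.002, 1.0, -0.002], [0.002, -0.002, -1.0]]
wrist_force: [-0.6, -0.1, -0.3]
gripper_width: 0.981
[0.46045883 0.26964819 0.16719574]
```

View pics/w17.png

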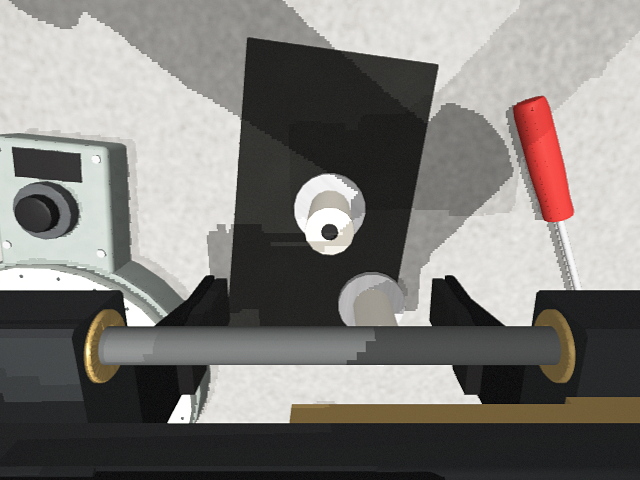

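```bash
python3 -m crank '[[-1,[0,0,0.4],[0,0,0]],[-1,[0,0,0.4],[0,0,0]],[-1,[0,0,0.35],[0,0,0]],[-1,[0,0,0.2],[0,0,0]],[-1,[0,0,0.08],[0,0,0]],[-1,[0,0,0],[0,0,0]],[-1,[0,0,0],[0,0,0]]]'
python3 - <<'E'
from station import r
from h import *
w=r.capture("wrist");cv2.imwrite("pics/w18.png",w["img"]);cv2.imwrite("pics/s18.png",cv2.resize(r.capture("scene")["img"][100:240,240:400],None,fx=4,fy=4))
E
```

```text
time_s: 39.4
tcp_pos: [0.4618, 0.2701, 0.0262]
ee_rot: [[-1.0, 0.0, 0.002], [0.0, 1.0, 0.001], [-0.002, 0.001, -1.0]]
wrist_force: [0.1, -0.3, 0.1]
gripper_width: 1.0
```

View pics/w18.png

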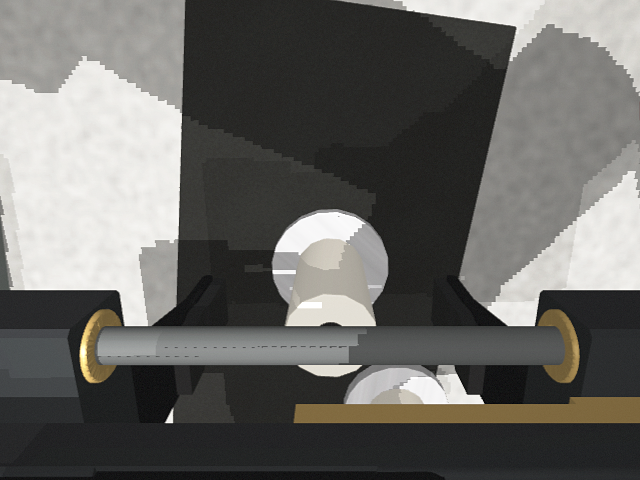

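View pics/s18.png

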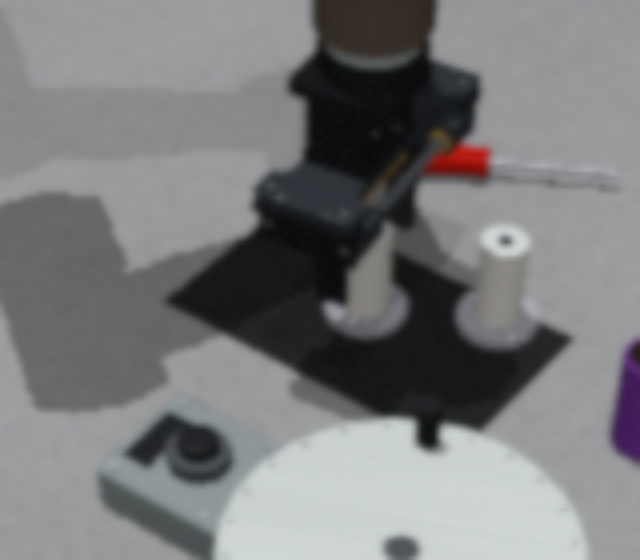

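```bash
python3 -m crank '[[1,[0,0,0],[0,0,0]],[1,[0,0,0],[0,0,0]],[1,[0,0,0],[0,0,0]],[1,[0,0,0],[0,0,0]],[1,[0,0,0],[0,0,0]],[1,[0,0,0],[0,0,0]],[1,[0,0,0],[0,0,0]],[1,[0,0,0],[0,0,0]]]'; python3 -m crank '[[1,[0,0,0],[0,0,0]],[1,[0,0,0],[0,0,0]],[1,[0,0,-0.3],[0,0,0]],[1,[0,0,-0.45],[0,0,0]],[1,[0,0,-0.45],[0,0,0]],[1,[0,0,-0.2],[0,0,0]],[1,[0,0,0],[0,0,0]],[1,[0,0,0],[0,0,0]]]'
python3 - <<'E'
from station import r
from h import *
w=r.capture("wrist");cv2.imwrite("pics/w19.png",w["img"]);cv2.imwrite("pics/s19.png",cv2.resize(r.capture("scene")["img"][80:240,240:400],None,fx=3.6,fy=3.6))
E
```

```text
time_s: 40.3
tcp_pos: [0.461, 0.2701, 0.025]
ee_rot: [[-1.0, -0.0, 0.0], [-0.0, 1.0, 0.0], [-0.0, 0.0, -1.0]]
wrist_force: [-0.1, 0.3, -1.0]
gripper_width: 0.381
time_s: 41.1
tcp_pos: [0.46, 0.2694, 0.1641]
ee_rot: [[-1.0, 0.0, -0.002], [0.0, 1.0, -0.001], [0.002, -0.001, -1.0]]
wrist_force: [0.7, -0.1, -2.6]
gripper_width: 0.382
```

View pics/s19.png

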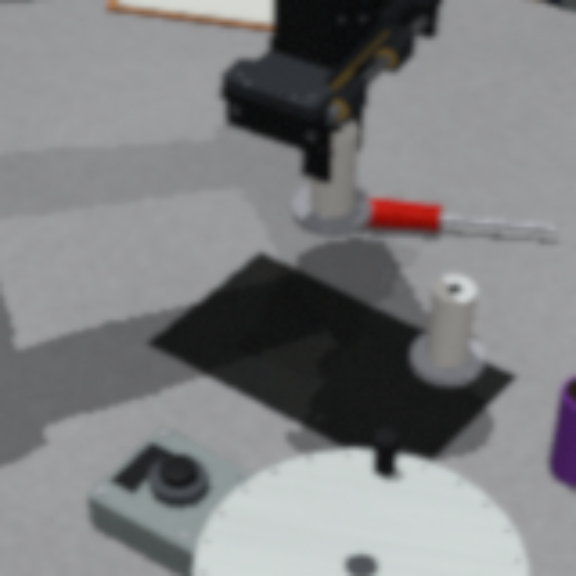

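```bash
python3 -m crank '[[1,[-0.291,-0.358,0],[0,0,0]],[1,[-0.291,-0.358,0],[0,0,0]],[1,[-0.291,-0.358,0],[0,0,0]],[1,[-0.291,-0.358,0],[0,0,0]],[1,[-0.291,-0.358,0],[0,0,0]],[1,[-0.291,-0.358,0],[0,0,0]],[1,[-0.291,-0.358,0],[0,0,0]],[1,[0,0,0],[0,0,0]]]'; python3 -m crank '[[1,[0,0,0],[0,0,0]],[1,[0,0,0.4],[0,0,0]],[1,[0,0,0.3],[0,0,0]],[1,[0,0,0.1],[0,0,0]],[1,[0,0,0],[0,0,0]],[1,[0,0,0],[0,0,0]],[1,[0,0,0],[0,0,0]]]'
```

```text
time_s: 42.0
tcp_pos: [0.6663, 0.0147, 0.1612]
ee_rot: [[-1.0, 0.006, -0.004], [0.006, 1.0, -0.002], [0.004, -0.002, -1.0]]
wrist_force: [-0.4, 0.0, -1.5]
gripper_width: 0.385
time_s: 42.7
tcp_pos: [0.666, 0.0201, 0.0873]
ee_rot: [[-1.0, -0.001, 0.004], [-0.001, 1.0, 0.0], [-0.004, 0.0, -1.0]]
wrist_force: [0.1, -0.2, -2.1]
gripper_width: 0.381
```

```bash
python3 -m crank '[[1,[0,0,0.05],[0,0,0]],[1,[0,0,0.04],[0,0,0]],[1,[0,0,0],[0,0,0]],[1,[0,0,0],[0,0,0]],[1,[0,0,0],[0,0,0]]]'; python3 -m crank '[[1,[0,0,0.012],[0,0,0]],[1,[0,0,0],[0,0,0]],[1,[0,0,0],[0,0,0]]]'
```

```text
time_s: 43.2
tcp_pos: [0.6649, 0.0194, 0.0761]
ee_rot: [[-1.0, -0.0, 0.0], [-0.0, 1.0, -0.0], [-0.0, -0.0, -1.0]]
wrist_force: [-0.1, -0.0, -1.3]
gripper_width: 0.382
time_s: 43.5
tcp_pos: [0.6647, 0.0194, 0.0748]
ee_rot: [[-1.0, -0.0, -0.0], [-0.0, 1.0, -0.0], [0.0, -0.0, -1.0]]
wrist_force: [0.1, -0.3, -1.2]
gripper_width: 0.382
```

```bash
python3 -m crank '[[1,[0,0,0.012],[0,0,0]],[1,[0,0,0],[0,0,0]],[1,[0,0,0],[0,0,0]]]'; python3 -m crank '[[0.5,[0,0,0],[0,0,0]],[0,[0,0,0],[0,0,0]],[-0.5,[0,0,0],[0,0,0]],[-1,[0,0,0],[0,0,0]],[-1,[0,0,0],[0,0,0]],[-1,[0,0,0],[0,0,0]]]'
python3 - <<'E'
from station import r
from h import *
cv2.imwrite("pics/s20.png",cv2.resize(r.capture("scene")["img"][140:300,240:400],None,fx=3.6,fy=3.6))
E
```

```text
time_s: 43.8
tcp_pos: [0.665, 0.0195, 0.074]
ee_rot: [[-1.0, -0.001, 0.001], [-0.001, 1.0, 0.0], [-0.001, 0.0, -1.0]]
wrist_force: [0.2, -0.6, 0.4]
gripper_width: 0.378
time_s: 44.4
tcp_pos: [0.6648, 0.0194, 0.0736]
ee_rot: [[-1.0, -0.0, 0.0], [-0.0, 1.0, -0.0], [-0.0, -0.0, -1.0]]
wrist_force: [0.7, -0.1, 0.1]
gripper_width: 0.751
```

View pics/s20.png

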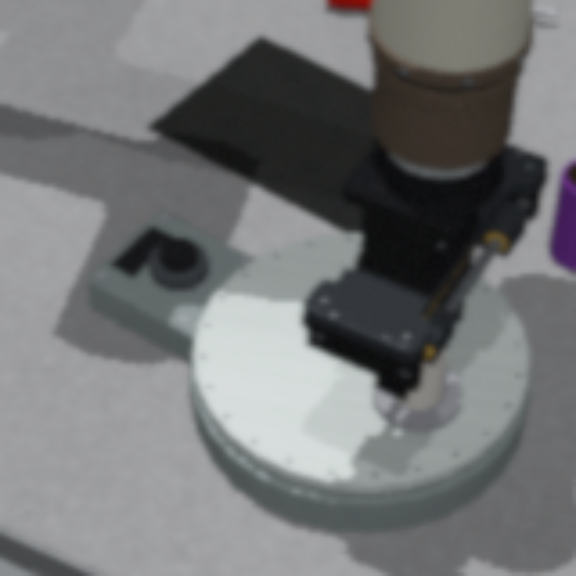

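```bash
python3 -m crank '[[-1,[0,0,0],[0,0,0]],[-1,[0,0,0],[0,0,0]],[-1,[0,0,-0.2],[0,0,0]],[-1,[0,0,-0.4],[0,0,0]],[-1,[0,0,-0.4],[0,0,0]],[-1,[0,0,0],[0,0,0]]]'; python3 -m crank '[[-1,[0.166,0.412,0],[0,0,0]],[-1,[0.166,0.412,0],[0,0,0]],[-1,[0.166,0.412,0],[0,0,0]],[-1,[0.166,0.412,0],[0,0,0]],[-1,[0.166,0.412,0],[0,0,0]],[-1,[0.166,0.412,0],[0,0,0]],[-1,[0.166,0.412,0],[0,0,0]],[-1,[0,0,0],[0,0,0]]]'
python3 - <<'E'
from station import r
from h import *
cv2.imwrite("pics/s21.png",cv2.resize(r.capture("scene")["img"][140:300,240:440],None,fx=3.6,fy=3.6))
cv2.imwrite("pics/w21.png",r.capture("wrist")["img"]);print(r.sense()["tcp_pos"])
E
```

```text
time_s: 45.05
tcp_pos: [0.6687, 0.0197, 0.1813]
ee_rot: [[-1.0, -0.001, 0.014], [-0.001, 1.0, 0.001], [-0.014, 0.001, -1.0]]
wrist_force: [0.0, 0.8, 0.7]
gripper_width: 1.0
time_s: 45.85
tcp_pos: [0.5466, 0.3122, 0.1733]
ee_rot: [[-1.0, -0.006, 0.0], [-0.006, 1.0, 0.001], [-0.0, 0.001, -1.0]]
wrist_force: [-0.2, 0.5, -0.4]
gripper_width: 0.998
[0.54781542 0.30860483 0.17324965]
```

View pics/s21.png

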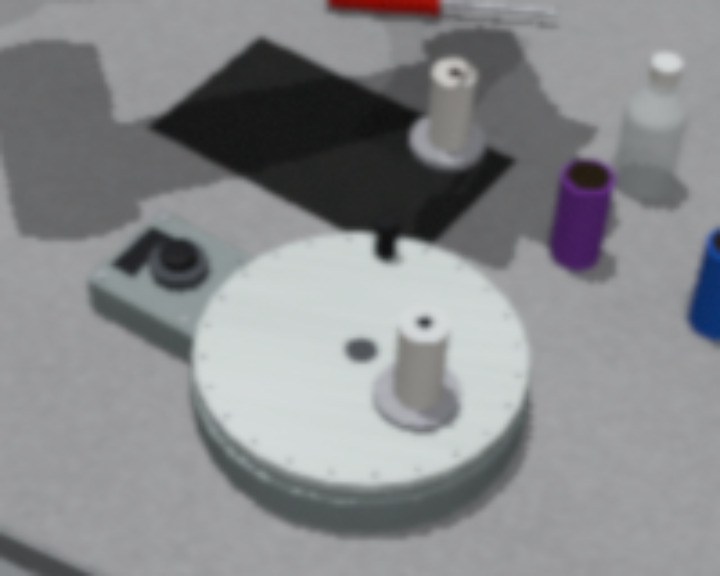

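View pics/w21.png

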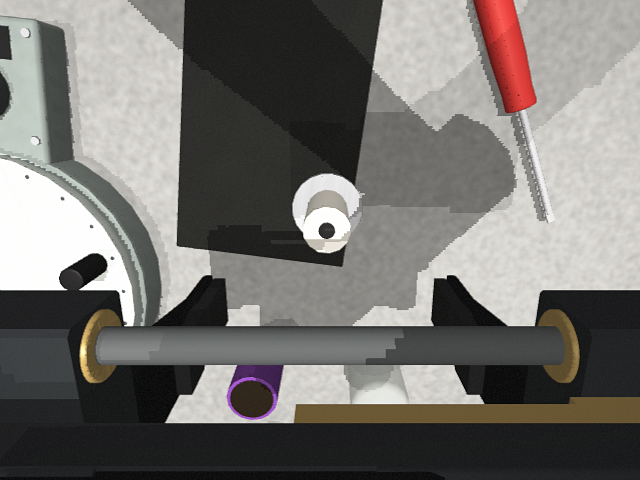

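```bash
python3 -m crank '[[-1,[0,0,0.4],[0,0,0]],[-1,[0,0,0.4],[0,0,0]],[-1,[0,0,0.4],[0,0,0]],[-1,[0,0,0.2],[0,0,0]],[-1,[0,0,0.06],[0,0,0]],[-1,[0,0,0],[0,0,0]],[-1,[0,0,0],[0,0,0]]]'; python3 -m crank '[[1,[0,0,0],[0,0,0]],[1,[0,0,0],[0,0,0]],[1,[0,0,0],[0,0,0]],[1,[0,0,0],[0,0,0]],[1,[0,0,0],[0,0,0]],[1,[0,0,0],[0,0,0]],[1,[0,0,0],[0,0,0]],[1,[0,0,0],[0,0,0]]]'; python3 -m crank '[[1,[0,0,0],[0,0,0]],[1,[0,0,0],[0,0,0]]]'
```

```text
time_s: 46.65
tcp_pos: [0.5498, 0.3079, 0.0292]
ee_rot: [[-1.0, 0.0, 0.002], [0.0, 1.0, 0.002], [-0.002, 0.002, -1.0]]
wrist_force: [0.1, -0.3, 0.1]
gripper_width: 1.0
time_s: 47.45
tcp_pos: [0.5485, 0.3079, 0.0276]
ee_rot: [[-1.0, -0.0, 0.0], [-0.0, 1.0, 0.0], [-0.0, 0.0, -1.0]]
wrist_force: [0.7, 0.8, 0.2]
gripper_width: 0.383
time_s: 47.65
tcp_pos: [0.5485, 0.308, 0.0276]
ee_rot: [[-1.0, -0.0, 0.0], [-0.0, 1.0, 0.0], [-0.0, 0.0, -1.0]]
wrist_force: [0.7, 0.2, -0.5]
gripper_width: 0.382
```

```bash
python3 -m crank '[[1,[0,0,-0.3],[0,0,0]],[1,[0,0,-0.45],[0,0,0]],[1,[0,0,-0.45],[0,0,0]],[1,[0,0,-0.2],[0,0,0]],[1,[0,0,0],[0,0,0]],[1,[0,0,0],[0,0,0]]]'
python3 - <<'E'
from station import r
from h import *
cv2.imwrite("pics/s22.png",cv2.resize(r.capture("scene")["img"][80:300,240:440],None,fx=2.6,fy=2.6))
E
python3 -m crank '[[1,[-0.019,-0.482,0],[0,0,0]],[1,[-0.019,-0.482,0],[0,0,0]],[1,[-0.019,-0.482,0],[0,0,0]],[1,[-0.019,-0.482,0],[0,0,0]],[1,[-0.019,-0.482,0],[0,0,0]],[1,[-0.019,-0.482,0],[0,0,0]],[1,[0,0,0],[0,0,0]],[1,[0,0,0],[0,0,0]]]'
```

```text
time_s: 48.25
tcp_pos: [0.5475, 0.3073, 0.1665]
ee_rot: [[-1.0, 0.0, -0.002], [0.0, 1.0, -0.001], [0.002, -0.001, -1.0]]
wrist_force: [-0.1, 0.3, -2.7]
gripper_width: 0.383
time_s: 49.1
tcp_pos: [0.5587, 0.0171, 0.1655]
ee_rot: [[-1.0, 0.003, -0.004], [0.003, 1.0, -0.001], [0.004, -0.001, -1.0]]
wrist_force: [0.4, -0.3, -1.2]
gripper_width: 0.385
```

View pics/s22.png

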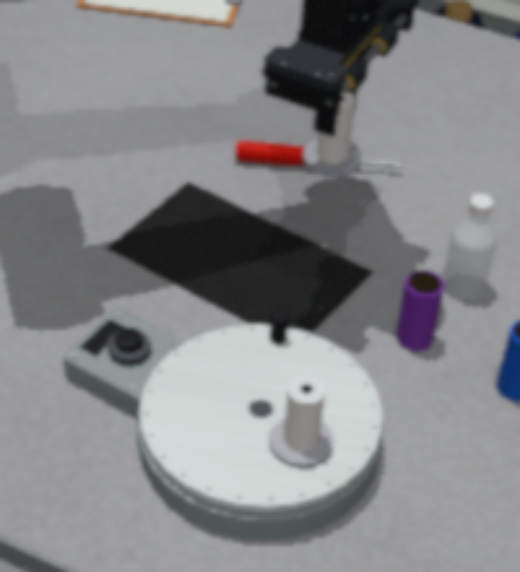

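```bash
python3 -m crank '[[1,[0,0,0.4],[0,0,0]],[1,[0,0,0.3],[0,0,0]],[1,[0,0,0.12],[0,0,0]],[1,[0,0,0.03],[0,0,0]],[1,[0,0,0],[0,0,0]],[1,[0,0,0],[0,0,0]],[1,[0,0,0],[0,0,0]]]'; python3 -m crank '[[1,[0,0,0.02],[0,0,0]],[1,[0,0,0],[0,0,0]],[1,[0,0,0],[0,0,0]]]'
```

```text
time_s: 49.8
tcp_pos: [0.561, 0.019, 0.0841]
ee_rot: [[-1.0, -0.001, 0.003], [-0.001, 1.0, 0.001], [-0.003, 0.001, -1.0]]
wrist_force: [-0.9, 0.3, -2.0]
gripper_width: 0.387
time_s: 50.1
tcp_pos: [0.56, 0.0186, 0.0809]
ee_rot: [[-1.0, -0.0, 0.0], [-0.0, 1.0, 0.0], [-0.0, 0.0, -1.0]]
wrist_force: [0.0, 0.2, -1.7]
gripper_width: 0.385
```

```bash
python3 -m crank '[[1,[0,0,0.03],[0,0,0]],[1,[0,0,0],[0,0,0]],[1,[0,0,0],[0,0,0]],[1,[0,0,0.012],[0,0,0]],[1,[0,0,0],[0,0,0]],[1,[0,0,0],[0,0,0]]]'
```

```text
time_s: 50.7
tcp_pos: [0.5601, 0.0186, 0.0766]
ee_rot: [[-1.0, -0.0, 0.0], [-0.0, 1.0, 0.0], [-0.0, 0.0, -1.0]]
wrist_force: [-0.4, -0.1, -2.2]
gripper_width: 0.385
```

```bash
python3 -m crank '[[1,[0,0,0.01],[0,0,0]],[1,[0,0,0],[0,0,0]],[1,[0,0,0],[0,0,0]]]'; python3 -m crank '[[1,[0,0,0.006],[0,0,0]],[1,[0,0,0],[0,0,0]],[1,[0,0,0],[0,0,0]]]'
```

```text
time_s: 51.0
tcp_pos: [0.5605, 0.0185, 0.0764]
ee_rot: [[-1.0, -0.001, 0.001], [-0.001, 1.0, -0.0], [-0.001, -0.0, -1.0]]
wrist_force: [-0.9, -1.0, 4.7]
gripper_width: 0.382
time_s: 51.3
tcp_pos: [0.5605, 0.0184, 0.0764]
ee_rot: [[-1.0, -0.001, 0.002], [-0.001, 1.0, -0.0], [-0.002, -0.0, -1.0]]
wrist_force: [-1.7, -0.2, 8.7]
gripper_width: 0.382
```

Contact; raise slightly and release.

```bash
python3 -m crank '[[1,[0,0,-0.01],[0,0,0]],[1,[0,0,0],[0,0,0]],[0.5,[0,0,0],[0,0,0]],[0,[0,0,0],[0,0,0]],[-0.5,[0,0,0],[0,0,0]],[-1,[0,0,0],[0,0,0]],[-1,[0,0,0],[0,0,0]],[-1,[0,0,0],[0,0,0]]]'; python3 -m crank '[[-1,[0,0,0],[0,0,0]],[-1,[0,0,0],[0,0,0]],[-1,[0,0,0],[0,0,0]],[-1,[0,0,-0.2],[0,0,0]],[-1,[0,0,-0.4],[0,0,0]],[-1,[0,0,-0.45],[0,0,0]],[-1,[0,0,-0.2],[0,0,0]],[-1,[0,0,0],[0,0,0]]]'; python3 -m crank '[[-1,[0.4,0,-0.1],[0,0,0]],[-1,[0.4,0,0],[0,0,0]],[-1,[0.4,0,0],[0,0,0]],[-1,[0,0,0],[0,0,0]],[-1,[0,0,0],[0,0,0]],[-1,[0,0,0],[0,0,0]],[-1,[0,0,0],[0,0,0]],[-1,[0,0,0],[0,0,0]]]'
python3 - <<'E'
from station import r
from h import *
a=r.capture("scene")["img"];r.capture("wrist")
t=r.capture("top")["img"];r.capture("wrist");b=r.capture("scene")["img"]
print(np.abs(a[200:290,290:390].astype(int)-b[200:290,290:390]).max())
cv2.imwrite("pics/s23.png",b);cv2.imwrite("pics/s23z.png",cv2.resize(b[140:300,260:440],None,fx=3.6,fy=3.6));cv2.imwrite("pics/t23.png",t)
E
```

```text
time_s: 52.1
tcp_pos: [0.5599, 0.0186, 0.0756]
ee_rot: [[-1.0, -0.0, -0.0], [-0.0, 1.0, -0.0], [0.0, -0.0, -1.0]]
wrist_force: [0.2, -0.4, 1.1]
gripper_width: 0.752
time_s: 52.9
tcp_pos: [0.5622, 0.019, 0.2051]
ee_rot: [[-1.0, -0.001, 0.008], [-0.001, 1.0, 0.002], [-0.008, 0.002, -1.0]]
wrist_force: [0.1, -1.0, 0.1]
gripper_width: 1.001
time_s: 53.7
tcp_pos: [0.4406, 0.0186, 0.2103]
ee_rot: [[-1.0, 0.0, -0.001], [0.0, 1.0, -0.0], [0.001, -0.0, -1.0]]
wrist_force: [-0.0, -1.0, 0.3]
gripper_width: 0.996
27
```

View pics/s23.png

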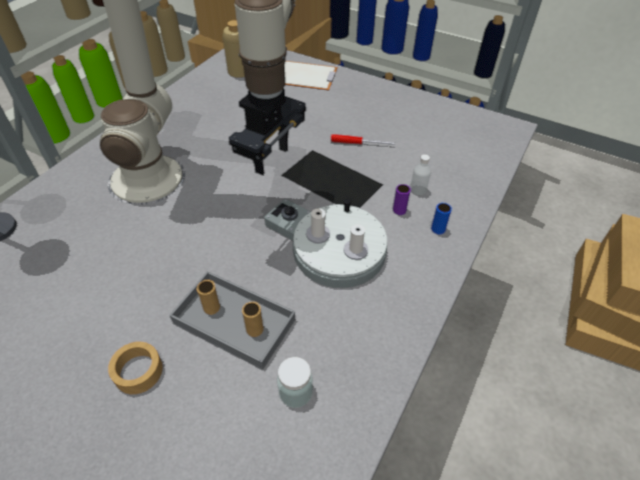

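View pics/s23z.png

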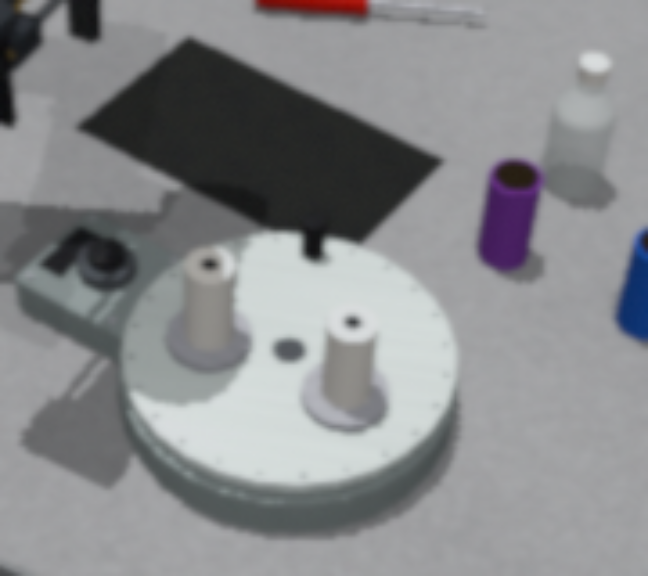

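View pics/t23.png

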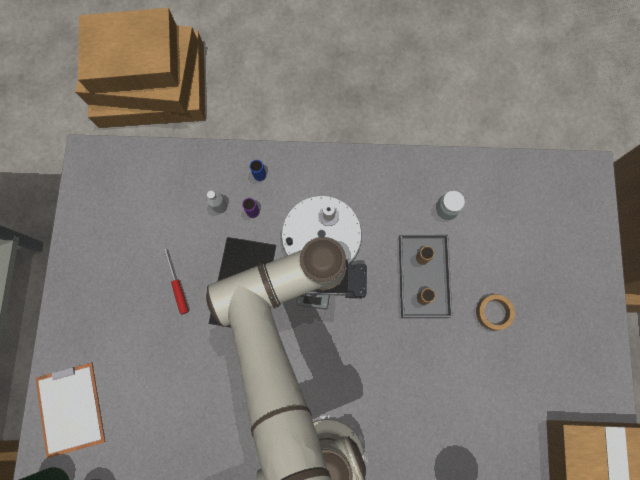

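Both bobbins stand on the plate at scene (318,225) and (357,242), with the tubes in the tray, the button up and the arm clear. I'll hand the job in.

```bash
python3 -m crank '[[-1,[0,0,0],[0,0,0]],[-1,[0,0,0],[0,0,0]],[-1,[0,0,0],[0,0,0]],[-1,[0,0,0],[0,0,0]]]' | head -1; python3 -c "
from station import r
print(r.finish_job())"
```

```text
time_s: 54.35
the job is handed in; nothing more can be done
None
```

The changeover is done and handed in at 54 s; no verdict came back.

- **Tubes:** I moved both brown tubes (two were present) from the plate into the tray, where they stand upright. I left the purple and blue look-alikes alone.
- **Spin:** The third push worked. The plate coasted untouched at about 3.4 rad/s, estimated from pictures, and came to rest by itself.
- **Failed pushes:** The first two did not make the plate coast. The shut fingertips sit about 20 mm behind the stated TCP, so they slid over the top of the peg. I confirmed the offset by lowering the fingers towards the plate and corrected for it.
- **Button:** It went fully down. The force rose as a spring to 5.4 N over about 6 mm, then went hard to about 31 N, and I released it.
- **Bobbins:** Both bobbins (two were present) stand about 56 mm from the plate's axis, clear of its edge and the peg. One had been knocked aside earlier, so I located it again before grasping it.

The final pictures show everything upright, the button up, the plate where the spin left it and the bystanders where they were. Two pictures taken about 0.2 s apart differed by at most 27 grey levels around the plate. I took that as picture noise, with no visible movement, but did not look into it further.

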